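# Change the exhibits on a lit sample stand

### The arm

A 6-joint arm with a two-finger parallel gripper is mounted at the origin on the work surface. World frame = base frame: x ahead of the robot, y to its left, z up, the work surface at z = 0. Lengths are in m, angles in rad, forces in N, time in s.
With the tool pointing down it reaches from about 0.325 to 0.925 m from the base axis. Payload 3.1 kg.
Tool frame: the origin (TCP) lies midway between the tips of the shut fingers; the grasp point (between the pads) lies 19 mm behind it; x points along the fingers, z is the direction in which the jaws open and shut, and the axes are right-handed (so a half turn about x gives the same grasp; the last joint's range is limited). The gripper opens to 85 mm and grips with 20 to 120 N. Pads are 22 mm wide; open, the fingers measure 114 mm over their backs; the gripper's body (76 mm by 85 mm) begins 54 mm behind the grasp point. The pads swing forward as they close: fully open they stand 13 mm farther back than shut.
Start: joints at [-0.112, 0.217, 1.613, -0, 1.311, -0.112], TCP at [0.625, 0, 0.196] pointing down, gripper open.
Joint ranges: [-2.75, 2.75], [-0.78, 2.1], [0.31, 2.55], [-1.13, 4.27], [0.13, 2.63], [-2.58, 2.58]. Speed limits (rad/s): [2.79, 2.79, 3.14, 3.14, 3.14, 3.14].

### API

Orientations are given as a rotation vector (axis times angle).
In Python, from bench import r, camera, get_calibration gives the robot as it stands.
- The arm moves only by the tool jog_arm, never from a script. Its argument "commands" is text: rows parted by semicolons, each of 6 numbers parted by spaces: the shift along the tool's x, y, z in cm, then the turn, a rotation vector about the tool's x, y, z in degrees. A call has 1 to 20 rows; each row is the pose to reach, as a shift and turn from the pose commanded when the call began, along the tool's axes at that moment; what a row does not reach only later rows make up. A row lasts 1/12 s, in which the tool goes at most 41.7 mm and 7.16 degrees, less where a joint would pass 70% of its speed; a pose out of reach is approached as far as the arm can. A call with a gripper value outside its range is refused whole. "jaw" is the closure, from 0 (fully open) to 1 (shut), set as the call begins (left out, the last holds). The fingers move at their own pace and stop on an object; the grip force is fixed at half the most. Time passes only in rows, so rows that repeat a pose let the fingers close. It gives the time, the measured TCP pose, the force and the opening at its end, in the units of the state.
- r.observe(): the state, without advancing time (a new reading comes with each control period).
- camera(name): name is "scene" or "side" or "wrist"; returns (picture, depth): 400x640x3 uint8, red, green, blue; 400x640 float32, m along the optical axis (not along the pixel's ray), 0 where there is no reading.
- get_calibration(name): a dict with "K" (3x3 intrinsics, pixels), "k1" (the pictures are not rectified: a ray, as slopes to the right and down, at radius r is drawn at 1 + k1 r^2 times it, then the intrinsics apply), "pose" (4x4, takes a point from camera to world coordinates). Camera axes: x right, y down, z forward; pixel columns grow to the right and rows downward; lengths in m; the calibration is good to about 2 mm. A picture is of the moment at which its call begins: read the wrist's pose just before it. get_calibration takes no time and is no camera call; for the wrist camera it gives the pose at the moment of the call.
- r.close_job(): hands the job in, once; it reports no verdict.
The state is a dict: "time": time; "q": joint angles; "joint_velocities": joint speeds; "effort": joint torques, N m; "ee_pos": TCP position; "tcp_rot": TCP orientation; "force": force on the tool from outside, world axes, zero at the start; "torque": the same for the moment, N m; "width": opening from 0.0 (shut) to 1.0 (fully open).
Only numpy, scipy, OpenCV 4.12 (cv2) and the standard library are available. Lean on these libraries where they do the work, as an engineer would, in place of code of your own. Each camera call takes 0.05 s, during which the arm holds its last target.

### The job

Please change the display: first slide the lamp dimmer all the way to its off end (the red bar) and leave it off while you change the exhibits: put the old exhibits, the black remote and the aluminium offcut, into the grey tray, and lay each colour tile that is on the table flat on the sloping stand behind the label of its own colour, long side up the slope and its lower end at the lip. When all of them are in place, slide the dimmer up to the orange pointer. Leave everything else where it is.

Things in the scene. Friction and masses are not known exactly. Their poses are not given: they have to be found in the camera images.
- stand: Sloped wooden display stand, fixed. Origin under the middle of its base, z up, x away from the robot, y along its length (360 mm). A level white label strip (top 22 mm above the table, 24 mm deep, middle at x = -88 mm) runs along its front; behind it rises the deck.
- deck: The stand's plywood deck, 360 (y) x 165 mm, sloping up at 20 degrees away from the robot. Origin on its surface, middle of the foot of the lip, at (-70, 0, 28) mm in the stand's frame; x up the slope, y along the lip, z square out of the surface. The aluminium lip (x -8 to 0) stands 12 mm above the surface; a cream light bar 18 mm high closes the top end from x = 151 mm.
- dimmer_base: Dimmer box of dark steel, 70 x 180 x 30 mm, fixed. Origin under its middle, z up, the track runs along its y. Off end: -y, with a red bar and the shortest white ticks; the ticks grow towards full (+y).
- dimmer (a joint): Position of the dimmer's grip along its track, m: 0 = at the off end's stop, 0.12 = full; it grows towards +y of dimmer_base. At 0 the grip is centred 60 mm to -y of the box's middle. Slides with about 1.5 N of friction and stays where it is left.
- dimmer_top (a point): Middle of the top of the dimmer's grip, a white block 28 (across the track) x 20 (along it) x 40 mm high with a black line across its top; this point is 70.5 mm above the table, the grip's foot 30.5 mm.
- pointer: Flat orange pointer clip on the dimmer box beside the track (17 mm long, 1 mm thick, fixed), showing where the grip is to stand. Origin at its middle, same directions as dimmer_base: the grip is at the mark when dimmer_top has y = 0 in this frame.
- tray: Grey put-away tray, fixed, 190 (its x) x 220 (its y) x 28 mm high, walls and floor 5 mm thick. Origin under its middle.
- remote: Old exhibit: black remote control with grey keys, 140 (x) x 46 (y) x 22 (z) mm, loose, 0.15 kg. Origin in the middle of its underside. Starts on the deck, long side up the slope.
- extrusion: Old exhibit: offcut of aluminium profile with two dark grooves, 110 (x) x 44 (y) x 24 (z) mm, loose, 0.2 kg. Origin in the middle of its underside. Starts on the deck, long side up the slope.
- tile_green: Green colour-sample tile, 100 (x) x 46 (y) x 18 (z) mm with a small white square near one end of its upper face, loose, 0.12 kg, lying on the table at the start. Origin in the middle of its underside. May be absent.
- tab_green: Green label, 20 x 46 x 2 mm, fixed on the stand's label strip; origin at its middle, axes as the stand's. It marks the place of the green tile: on the deck right behind it (same y).
- tile_red: Red colour-sample tile, 100 (x) x 46 (y) x 18 (z) mm with a small white square near one end of its upper face, loose, 0.12 kg, lying on the table at the start. Origin in the middle of its underside. May be absent.
- tab_red: Red label, 20 x 46 x 2 mm, fixed on the stand's label strip; origin at its middle, axes as the stand's. It marks the place of the red tile: on the deck right behind it (same y).
- tile_blue: Blue colour-sample tile, 100 (x) x 46 (y) x 18 (z) mm with a small white square near one end of its upper face, loose, 0.12 kg, lying on the table at the start. Origin in the middle of its underside. May be absent.
- tab_blue: Blue label, 20 x 46 x 2 mm, fixed on the stand's label strip; origin at its middle, axes as the stand's. It marks the place of the blue tile: on the deck right behind it (same y).
- tile_yellow: Yellow colour-sample tile, 100 (x) x 46 (y) x 18 (z) mm with a small white square near one end of its upper face, loose, 0.12 kg, lying on the table at the start. Origin in the middle of its underside. May be absent.
- tab_yellow: Yellow label, 20 x 46 x 2 mm, fixed on the stand's label strip; origin at its middle, axes as the stand's. It marks the place of the yellow tile: on the deck right behind it (same y).
- mug: White mug, 80 mm across, 90 mm high, loose bystander, not part of the job. Origin in the middle of its underside.
- cone: Blue plastic cone, 52 mm across, 122 mm high, loose bystander, not part of the job. Origin in the middle of its underside.
- brass_disc: Brass slug, 30 mm across, 20 mm high, among the tiles, loose bystander, not part of the job. Origin in the middle of its underside.
- bottle: Clear bottle with a blue label, 64 mm across, 170 mm high, loose bystander, not part of the job. Origin in the middle of its underside.

How it is judged:
On the way, in this order (a step that is already met when the one before it is completed fails the run):
1. the dimmer is slid to its off end (value of joint dimmer below 0.007 m), for 0.2 s.
2. with the dimmer still off, both old exhibits lie in the tray and every tile that is present lies in its place on the deck, let go (value of joint dimmer below 0.007 m and x of remote in the frame of tray between -0.095 and 0.095 m and y of remote in the frame of tray between -0.11 and 0.11 m and height (world z) of each of remote, extrusion below 0.045 m and x of extrusion in the frame of tray between -0.095 and 0.095 m and y of extrusion in the frame of tray between -0.11 and 0.11 m and y of tile_green in the frame of tab_green between -0.015 and 0.015 m and x of tile_green in the frame of deck between 0.04 and 0.065 m and z of tile_green in the frame of deck between -0.006 and 0.008 m and angle between the x axis of each of tile_green, tile_red, tile_blue, tile_yellow and the x axis of deck, either way round below 0.2 rad and angle between the z axis of each of tile_green, tile_red, tile_blue, tile_yellow and the z axis of deck, either way round below 0.1 rad and y of tile_red in the frame of tab_red between -0.015 and 0.015 m and x of tile_red in the frame of deck between 0.04 and 0.065 m and z of tile_red in the frame of deck between -0.006 and 0.008 m and y of tile_blue in the frame of tab_blue between -0.015 and 0.015 m and x of tile_blue in the frame of deck between 0.04 and 0.065 m and z of tile_blue in the frame of deck between -0.006 and 0.008 m and y of tile_yellow in the frame of tab_yellow between -0.015 and 0.015 m and x of tile_yellow in the frame of deck between 0.04 and 0.065 m and z of tile_yellow in the frame of deck between -0.006 and 0.008 m and contact force between each of tile_green, tile_red, tile_blue, tile_yellow, remote, extrusion and the fingers below 0.1 N), for 0.2 s.
3. the dimmer is slid up to the orange pointer (y of dimmer_top in the frame of pointer between -0.006 and 0.006 m), for 0.2 s.
At the end, for the whole second after the job is handed in: Dimmer grip within 6 mm of the pointer; remote and offcut in the tray; each tile present flat on the deck (0.1 rad), middle within 15 mm of its own label's line, long side up the slope (0.2 rad), lower end within 15 mm of the lip; all at rest (all of step 3 and x of remote in the frame of tray between -0.095 and 0.095 m and y of remote in the frame of tray between -0.11 and 0.11 m and height (world z) of each of remote, extrusion below 0.045 m and x of extrusion in the frame of tray between -0.095 and 0.095 m and y of extrusion in the frame of tray between -0.11 and 0.11 m and y of tile_green in the frame of tab_green between -0.015 and 0.015 m and x of tile_green in the frame of deck between 0.04 and 0.065 m and z of tile_green in the frame of deck between -0.006 and 0.008 m and angle between the x axis of each of tile_green, tile_red, tile_blue, tile_yellow and the x axis of deck, either way round below 0.2 rad and angle between the z axis of each of tile_green, tile_red, tile_blue, tile_yellow and the z axis of deck, either way round below 0.1 rad and y of tile_red in the frame of tab_red between -0.015 and 0.015 m and x of tile_red in the frame of deck between 0.04 and 0.065 m and z of tile_red in the frame of deck between -0.006 and 0.008 m and y of tile_blue in the frame of tab_blue between -0.015 and 0.015 m and x of tile_blue in the frame of deck between 0.04 and 0.065 m and z of tile_blue in the frame of deck between -0.006 and 0.008 m and y of tile_yellow in the frame of tab_yellow between -0.015 and 0.015 m and x of tile_yellow in the frame of deck between 0.04 and 0.065 m and z of tile_yellow in the frame of deck between -0.006 and 0.008 m and linear speed of each of tile_green, tile_red, tile_blue, tile_yellow, remote, extrusion below 0.02 m/s); the robot touches nothing.
It fails at once if the mug is pushed more than 40 mm or tipped over (distance of mug from where it was at the start of the episode above 0.04 m or angle between mug's own z axis and vertical above 0.6 rad).
It fails at once if the cone is pushed more than 40 mm or tipped over (distance of cone from where it was at the start of the episode above 0.04 m or angle between cone's own z axis and vertical above 0.6 rad).
It fails at once if the brass disc is pushed more than 40 mm or tipped over (distance of brass_disc from where it was at the start of the episode above 0.04 m or angle between brass_disc's own z axis and vertical above 0.6 rad).
It fails at once if the bottle is pushed more than 40 mm or tipped over (distance of bottle from where it was at the start of the episode above 0.04 m or angle between bottle's own z axis and vertical above 0.6 rad).
Of tile_green, tile_red, tile_blue, tile_yellow only 2 to 4 are there at a start; the rules pass over those that are not, and their reading is None.
At some moment in a run one of tile_green, tile_red, tile_blue, tile_yellow, remote, extrusion may be knocked a few centimetres aside while the robot is not near it.
It also fails if it takes over 210 s, if anything falls off the work surface, if the arm or the gripper's body presses on something with over 40 N, if the wrist force passes 120 N, or if a joint passes its speed limit or range.

## Working session

There is one attempt and no reset: what is moved stays moved. The work goes in short steps, Python scripts to look and compute and a tool call to move; the robot and the scene stay as the last step left them, time stands still between calls to the robot, and variables do not carry over. Pictures are saved under pics/ and viewed, and the job is handed in when it is done.

Besides the shell and the picture viewer there is one more tool, called after "Call:" as a command line: name --argument value ..., lists and objects as JSON in quotes. jog_arm: Moves the arm, as the interface text tells. Its arguments: {"type":"object","properties":{"commands":{"type":"string"},"jaw":{"type":"number"}},"required":["commands"]}

```bash
mkdir -p pics; ls; python3 - <<'E'
from bench import r, camera, get_calibration
import cv2
for n in ("scene","side","wrist"):
    c=get_calibration(n);print(n,c)
    im,d=camera(n);cv2.imwrite(f"pics/{n}0.png",im[:,:,::-1])
print(r.observe())
E
```

```text
pics
scene {'K': array([[496.66262842,   0.        , 321.32827044],
       [  0.        , 496.66262842, 201.22643329],
       [  0.        ,   0.        ,   1.        ]]), 'k1': 0.007048487831432419, 'pose': array([[ 0.41677163,  0.64405207, -0.64148137,  1.45145214],
       [ 0.90896982, -0.28854138,  0.30086167, -0.36813283],
       [ 0.00867666, -0.70847781, -0.70567975,  0.99125751],
       [ 0.        ,  0.        ,  0.        ,  1.        ]])}
side {'K': array([[398.05251241,   0.        , 313.13040305],
       [  0.        , 398.05251241, 196.79371848],
       [  0.        ,   0.        ,   1.        ]]), 'k1': 0.028986177598298524, 'pose': array([[-0.98811537, -0.11207542,  0.1052004 ,  0.48022047],
       [-0.15341235,  0.76189847, -0.62926575,  0.70408981],
       [-0.0096268 , -0.63792619, -0.77003733,  0.8603131 ],
       [ 0.        ,  0.        ,  0.        ,  1.        ]])}
wrist {'K': array([[352.62840075,   0.        , 317.41513527],
       [  0.        , 352.62840075, 198.68560441],
       [  0.        ,   0.        ,   1.        ]]), 'k1': -0.0674236500638688, 'pos
[... 304 characters left out ...]
00000000e+00,
         1.00000000e+00]])}
{'time': 0.15, 'q': array([-1.12228037e-01,  2.17627881e-01,  1.61459297e+00, -1.06122755e-05,
        1.31128997e+00, -1.12174976e-01]), 'joint_velocities': array([ 0.00148056, -0.00165121, -0.00461235, -0.00118268,  0.00177032,
       -0.00034147]), 'effort': array([-7.99202871e-05, -3.97448480e+01, -3.04417098e+01, -1.00294717e-04,
        5.82056644e-03,  2.66571755e-05]), 'ee_pos': array([6.24299212e-01, 8.01285297e-05, 1.94924814e-01]), 'tcp_rot': array([2.00256745e-04, 1.57270358e+00, 1.21181574e-04]), 'force': array([-0.40468985,  0.03548911, -0.3254032 ]), 'torque': array([ 0.03267035, -0.00812525, -0.06490897]), 'width': 0.9980719806491081}
```

View pics/scene0.png

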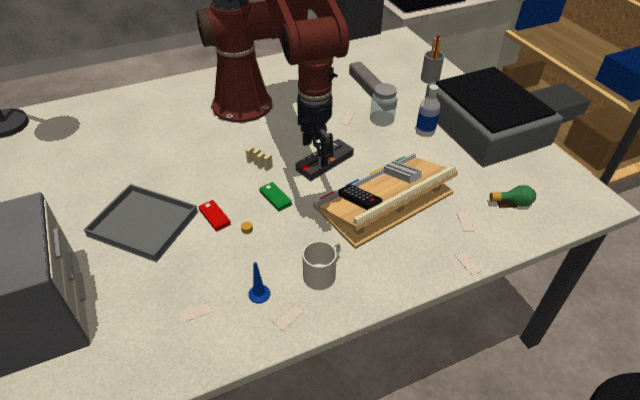

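View pics/side0.png

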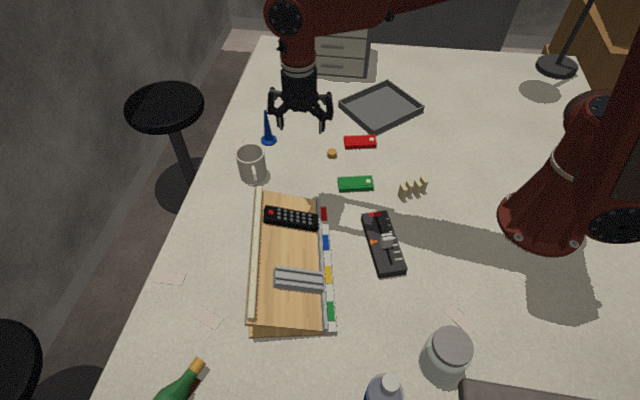

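View pics/wrist0.png

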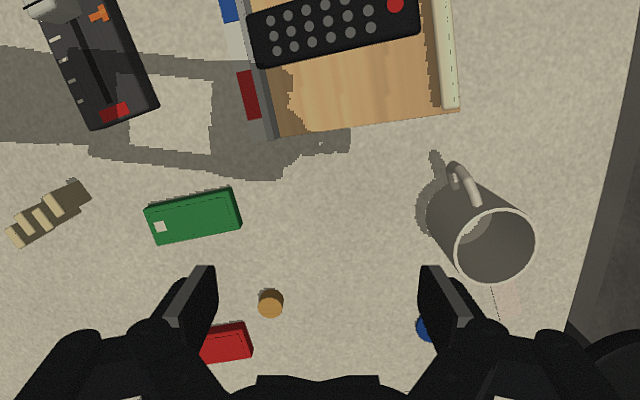

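```bash
cat > h.py <<'E'
import numpy as np, cv2
from scipy.spatial.transform import Rotation as R
from bench import r, camera, get_calibration
def cloud(n):
    c=get_calibration(n); im,d=camera(n)
    v,u=np.mgrid[0:400,0:640]
    p=cv2.undistortPoints(np.stack([u.ravel(),v.ravel()],1).astype(np.float64)[:,None],c['K'],np.array([c['k1'],0,0,0]))[:,0]
    z=d.ravel().astype(float)
    P=np.c_[p*z[:,None],z]@c['pose'][:3,:3].T+c['pose'][:3,3]
    P[z==0]=np.nan
    return im,P.reshape(400,640,3)
def ortho(P,im,x0,x1,y0,y1,res,zmax=0.3):
    # rows: x decreasing downward (x up), columns: y decreasing to the right
    H=int((x1-x0)/res);W=int((y1-y0)/res)
    out=np.zeros((H,W,3),np.uint8);
    p=P.reshape(-1,3);c=im.reshape(-1,3)
    ok=np.isfinite(p[:,2])&(p[:,2]<zmax)
    p=p[ok];c=c[ok];o=np.argsort(p[:,2]);p=p[o];c=c[o]
    i=((x1-p[:,0])/res).astype(int);j=((y1-p[:,1])/res).astype(int)
    k=(i>=0)&(i<H)&(j>=0)&(j<W);out[i[k],j[k]]=c[k]
    return out
def state():
    s=r.observe();Rm=R.from_rotvec(s['tcp_rot']).as_matrix()
    return s,Rm
def blob(P,im,lo,hi,zlo,zhi,box=None):
    hsv=cv2.cvtColor(im,cv2.COLOR_RGB2HSV)
    m=cv2.inRange(hsv,np.array(lo),np.array(hi))>0
    m&=(P[:,:,2]>zlo)&(P[:,:,2]<zhi)
    if box: m&=(P[:,:,0]>box[0])&(P[:,:,0]<box[1])&(P[:,:,1]>box[2])&(P[:,:,1]<box[3])
    return m
def rect(P,m):
    q=P[m][:,:2].astype(np.float32)*1000
    (c,s,a)=cv2.minAreaRect(q)
    if s[0]<s[1]: s=(s[1],s[0]);a+=90
    a=(a+90)%180-90
    return np.round(c,1),np.round(s,1),round(a,1),len(q),np.round(1000*np.percentile(P[m][:,2],[5,50,95]),1)
E
python3 - <<'E'
from h import *
for n in ('side','scene'):
    im,P=cloud(n); np.savez(f'{n}.npz',im=im,P=P)
    o=ortho(P,im,0.25,0.95,-0.5,0.45,0.002)
    o=cv2.resize(o,None,fx=1.6,fy=1.6,interpolation=cv2.INTER_NEAREST)
    cv2.imwrite(f'pics/o_{n}.png',o[:,:,::-1])
E
```

```text
(no output)
```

View pics/o_side.png

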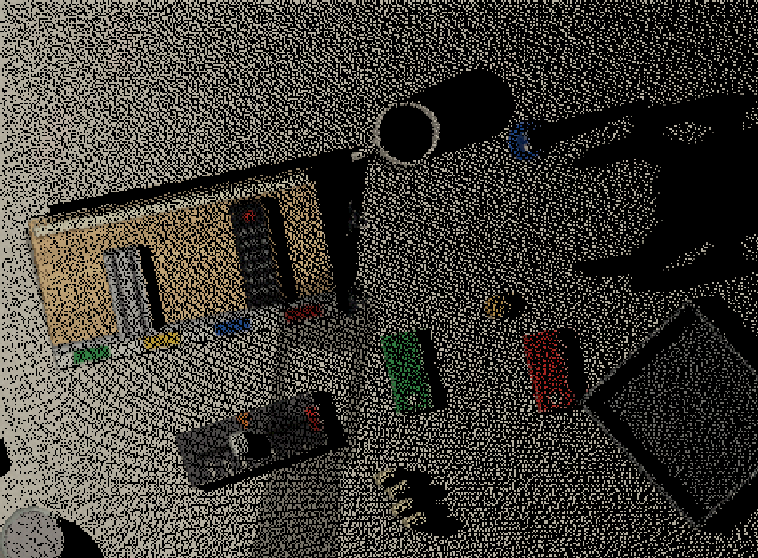

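View pics/o_scene.png

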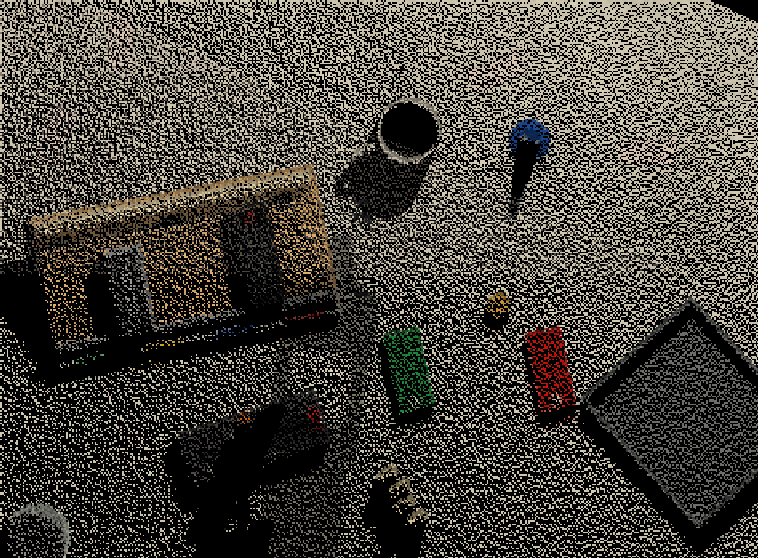

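```bash
python3 - <<'E'
from h import *
for n in ('side','scene'):
    z=np.load(n+'.npz');im,P=z['im'],z['P'];print(n)
    G=((45,90,30),(85,255,255));RD=((0,150,50),(6,255,255));RD2=((172,150,50),(180,255,255));B=((105,120,40),(125,255,255));Y=((20,120,80),(32,255,255));O=((5,170,80),(14,255,255))
    def do(nm,c,zl,zh,box):
        m=blob(P,im,*c,zl,zh,box)
        if c is RD: m|=blob(P,im,*RD2,zl,zh,box)
        if m.sum()>8: print(nm,*rect(P,m), np.round(np.median(P[m],0)*1000,1))
    tb=(0.25,0.65,-0.3,0.02)
    do('tileG',G,.01,.03,tb);do('tileR',RD,.01,.03,tb)
    sb=(0.48,0.65,0.02,0.45)
    for nm,c in (('tabG',G),('tabR',RD),('tabB',B),('tabY',Y)): do(nm,c,.015,.035,sb)
    db=(0.3,0.47,0.02,0.3)
    do('redbar',RD,.02,.05,db);do('pointer',O,.02,.05,db)
    # grip
    m=(P[:,:,2]>.06)&(P[:,:,2]<.075)&(P[:,:,0]>.33)&(P[:,:,0]<.45)&(P[:,:,1]>.03)&(P[:,:,1]<.22)
    if m.sum()>5:print('grip',*rect(P,m))
    m=(P[:,:,2]>.02)&(P[:,:,2]<.035)&(P[:,:,0]>.33)&(P[:,:,0]<.48)&(P[:,:,1]>.02)&(P[:,:,1]<.25)
    if m.sum()>5:print('dimbox',*rect(P,m))
    m=(P[:,:,2]>.02)&(P[:,:,2]<.032)&(P[:,:,0]>.25)&(P[:,:,0]<.6)&(P[:,:,1]>-.6)&(P[:,:,1]<-.27)
    if m.sum()>5:print('tray',*rect(P,m))
    m=(P[:,:,2]>.002)&(P[:,:,2]<.012)&(P[:,:,0]>.25)&(P[:,:,0]<.57)&(P[:,:,1]>-.6)&(P[:,:,1]<-.285)
    if m.sum()>5:print('trayfl',*rect(P,m))
E
```

```text
side
tileG [486.9 -58.3] [96.  48.7] 12.8 408 [12.3 17.4 20.2] [487.6 -52.4  17.4]
tileR [ 487.5 -234.4] [96.3 48.5] 13.3 318 [12.2 16.7 19.9] [ 489.2 -229.7   16.7]
tabG [507.9 336.4] [42.8 13.4] -82.8 119 [20.6 22.5 25.1] [507.6 336.4  22.5]
tabR [558.9  71.9] [44.7 13.1] -81.8 71 [21.2 23.4 25.9] [559.5  74.1  23.4]
tabB [541.6 160.2] [44.3 12.5] -82.1 81 [21.  23.1 26. ] [542.4 162.   23.1]
tabY [527.2 308.1] [163.9  21.9] 87.5 110 [21.1 23.8 27.3] [525.  249.8  23.8]
redbar [426.1  59.2] [31.2 12.1] 16.8 40 [27.9 30.3 32.1] [426.4  59.3  30.3]
pointer [428.1 106.6] [89.  16.5] -86.9 22 [26.5 30.2 33.9] [425.3 146.   30.2]
grip [395.6 152.1] [26.6 19.8] 17.3 97 [63.1 68.7 71.7]
dimbox [401.4 133.4] [184.   70.7] -72.3 1608 [25.8 29.3 32. ]
tray [ 479.7 -468. ] [336.9 224.5] -47.8 508 [20.6 24.6 28.9]
trayfl [ 410.7 -441.3] [315.8 310.9] 1.0 1701 [ 2.2  4.1 10.1]
scene
tileG [488.4 -61.1] [103.6  46.7] 12.1 420 [13.  17.2 20.4] [494.2 -60.6  17.2]
tileR [ 489.8 -237.6] [103.6  45.9] 12.4 464 [12.9 17.2 20.9] [ 495.3 -237.6   17.2]
tabG [502.6 339.9] [28.8  9.9] -61.9 10 [18.1 23.  26.4] [502.6 339.1  23. ]
tabR [554.5  68.5] [44.4  7. ] -79.6 20 [21.1 23.2 26. ] [554.3  68.2  23.2]
tabB [538.1 154.4] [38.9  6.2] -75.0 12 [20.6 24.2 25.9] [536.1 155.1  24.2]
tabY [520.  245.4] [43.5  6.9] -76.5 18 [20.2 23.2 24.4] [519.6 245.   23.2]
redbar [425.6  56.6] [29.7 17.7] 4.5 31 [25.4 29.8 33.1] [426.7  55.8  29.8]
pointer [429.2 145.3] [14.5 10.8] 8.3 11 [27.6 29.9 35.1] [426.5 145.1  29.9]
dimbox [402.9 133.7] [185.3  76.7] -71.6 680 [22.6 28.3 32.2]
tray [ 468.7 -457.8] [301.1 228. ] -48.1 818 [20.8 25.4 29.8]
trayfl [ 410.1 -442.4] [319.4 314. ] 0.2 3969 [2.3 4.6 8.9]
```

```bash
cat >> h.py <<'E'
def Rtool(jaw,app):
    """tool rotation with x=approach dir (world), z=jaw dir (world)"""
    x=np.array(app,float);x/=np.linalg.norm(x);z=np.array(jaw,float);z-=x*(z@x);z/=np.linalg.norm(z)
    return np.c_[x,np.cross(z,x),z]
def go(*targets):
    """targets: (pos, R or None). prints shift cm / turn deg in current tool axes"""
    s,Rc=state()
    print('t',round(s['time'],2),'tcp',np.round(s['ee_pos']*1000,1),'w',round(s['width'],3),'F',np.round(s['force'],1))
    for p,Rt in targets:
        if Rt is None: Rt=Rc
        d=Rc.T@(np.array(p)-s['ee_pos'])*100
        a=np.degrees((R.from_matrix(Rc.T@Rt)).as_rotvec())
        print('shift',np.round(d,2),'turn',np.round(a,1),'rows>=',round(max(np.linalg.norm(d)/4.17,np.linalg.norm(a)/7.16),1))
E
python3 - <<'E'
from h import *
a=np.radians(17.5)
Rt=Rtool([np.cos(a),np.sin(a),0],[0,0,-1])
go(([.3956,.1521,.195],Rt),([.3956,.1521,.12],Rt),([.3956,.1521,.038],Rt))
E
```

```text
t 0.25 tcp [6.246e+02 1.000e-01 1.953e+02] w 0.997 F [ 0.1 -0.5  0.6]
shift [  0.06  15.2  -22.9 ] turn [-17.5  -0.1  -0. ] rows>= 6.6
shift [  7.56  15.2  -22.89] turn [-17.5  -0.1  -0. ] rows>= 6.8
shift [ 15.76  15.2  -22.88] turn [-17.5  -0.1  -0. ] rows>= 7.6
```

Call:
jog_arm --commands "0 15.2 -22.9 -17.5 0 0;0 15.2 -22.9 -17.5 0 0;0 15.2 -22.9 -17.5 0 0;0 15.2 -22.9 -17.5 0 0;0 15.2 -22.9 -17.5 0 0;0 15.2 -22.9 -17.5 0 0;0 15.2 -22.9 -17.5 0 0;0 15.2 -22.9 -17.5 0 0;0 15.2 -22.9 -17.5 0 0;6 15.2 -22.9 -17.5 0 0;6 15.2 -22.9 -17.5 0 0;6 15.2 -22.9 -17.5 0 0;6 15.2 -22.9 -17.5 0 0" --jaw 0

```text
time: 1.33
ee_pos: [0.396, 0.1512, 0.1352]
tcp_rot: [-0.239, 1.56, 0.239]
force: [-0.3, 0.1, -0.5]
width: 1.003
```

```bash
python3 - <<'E'
from h import *
im,P=cloud('wrist');cv2.imwrite('pics/w1.png',im[:,:,::-1])
m=(P[:,:,2]>.06)&(P[:,:,2]<.075)&(P[:,:,0]>.33)&(P[:,:,0]<.45)&(P[:,:,1]>.03)&(P[:,:,1]<.22)
if m.sum()>5:print('grip',*rect(P,m))
m=blob(P,im,(5,150,60),(16,255,255),.025,.035,(.4,.45,.1,.2)); print(rect(P,m) if m.sum()>5 else m.sum())
a=np.radians(17.5)
Rt=Rtool([np.cos(a),np.sin(a),0],[0,0,-1])
go(([.3956,.1521,.038],Rt))
E
```

```text
grip [394.8 151. ] [28.  19.7] 17.6 1041 [64.2 70.  71.4]
(array([423.3, 144.6]), array([17.3, 14.1]), 16.2, 192, array([29.9, 31.1, 32. ]))
t 1.38 tcp [397.3 151.6 136.7] w 0.998 F [ 0.3 -0.3  0. ]
shift [ 9.87  0.1  -0.15] turn [-0.1  0.   0. ] rows>= 2.4
```

View pics/w1.png

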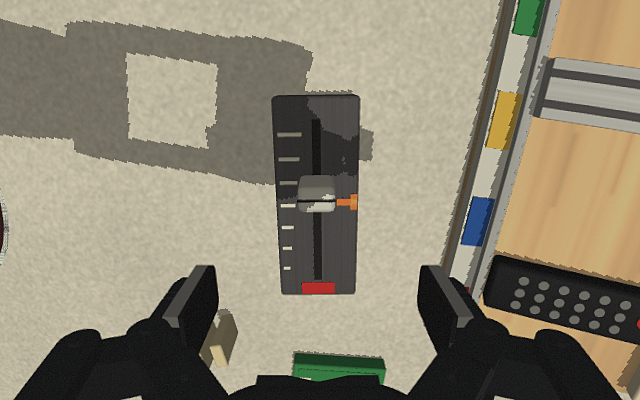

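Call:
jog_arm --commands "9.9 0 -0.2 0 0 0;9.9 0 -0.2 0 0 0;9.9 0 -0.2 0 0 0;9.9 0 -0.2 0 0 0"

```text
time: 1.72
ee_pos: [0.3919, 0.1505, 0.0346]
tcp_rot: [-0.24, 1.564, 0.239]
force: [-0.1, 0.1, 0.5]
width: 0.995
```

Call:
jog_arm --commands "0 0 0 0 0 0;0 0 0 0 0 0;0 0 0 0 0 0;0 0 0 0 0 0;0 0 0 0 0 0;0 0 0 0 0 0" --jaw 1

```text
time: 2.22
ee_pos: [0.395, 0.1516, 0.038]
tcp_rot: [-0.24, 1.555, 0.24]
force: [0.2, 0.7, 0.2]
width: 0.145
```

```bash
python3 - <<'E'
from h import *
go(([.3956,.1521,.038],None))
im,P=cloud('side');cv2.imwrite('pics/s1.png',cv2.resize(im[150:310,300:460],None,fx=4,fy=4)[:,:,::-1])
im,P=cloud('wrist');cv2.imwrite('pics/w2.png',im[:,:,::-1])
E
```

```text
t 2.22 tcp [395.  151.6  38. ] w 0.145 F [0.2 0.7 0.2]
shift [0.   0.03 0.07] turn [0. 0. 0.] rows>= 0.0
```

View pics/s1.png

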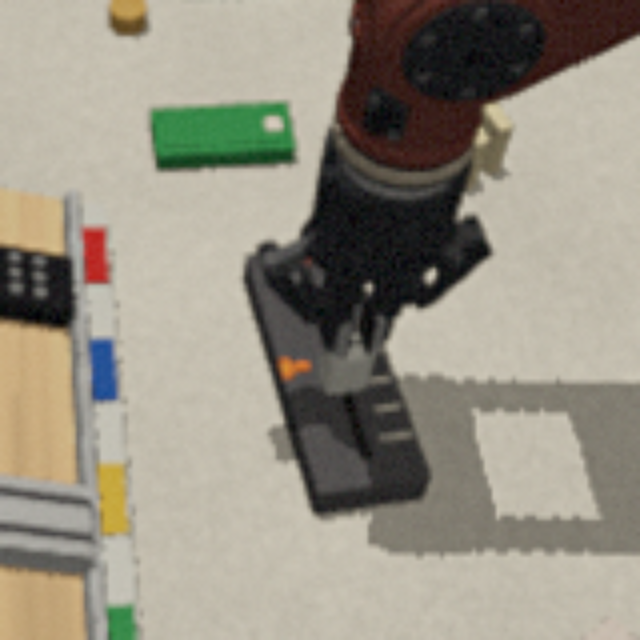

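View pics/w2.png

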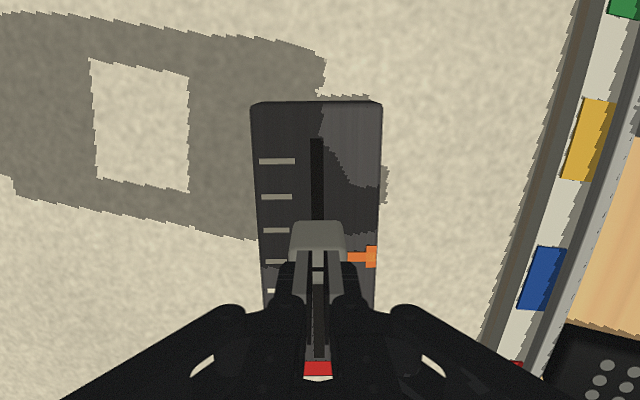

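```bash
python3 - <<'E'
from h import *
im,P=cloud('wrist')
c=get_calibration('wrist');print(c['pose'].round(3))
for v in (225,235,245,255,270,300,340):
    print(v,[(u,np.round(P[v,u]*1000).tolist()) for u in (300,318,335)])
m=blob(P,im,(5,150,60),(16,255,255),.025,.035,(.4,.45,.1,.2)); print(rect(P,m) if m.sum()>5 else m.sum())
s,Rc=state();print(Rc.round(3))
E
```

```text
[[ 0.953  0.287  0.096  0.37 ]
 [ 0.303 -0.905 -0.299  0.228]
 [ 0.001  0.314 -0.949  0.215]
 [ 0.     0.     0.     1.   ]]
225 [(300, [383.0, 157.0, 42.0]), (318, [392.0, 160.0, 41.0]), (335, [401.0, 163.0, 42.0])]
235 [(300, [383.0, 157.0, 55.0]), (318, [392.0, 160.0, 55.0]), (335, [400.0, 162.0, 55.0])]
245 [(300, [384.0, 157.0, 66.0]), (318, [392.0, 160.0, 66.0]), (335, [400.0, 162.0, 65.0])]
255 [(300, [385.0, 155.0, 71.0]), (318, [391.0, 162.0, 81.0]), (335, [400.0, 160.0, 71.0])]
270 [(300, [385.0, 157.0, 87.0]), (318, [391.0, 162.0, 94.0]), (335, [399.0, 161.0, 87.0])]
300 [(300, [385.0, 163.0, 118.0]), (318, [392.0, 161.0, 111.0]), (335, [396.0, 166.0, 117.0])]
340 [(300, [385.0, 166.0, 140.0]), (318, [nan, nan, nan]), (335, [393.0, 169.0, 140.0])]
(array([424. , 144.4]), array([16.6, 14.5]), 20.4, 410, array([30.2, 31.3, 32.1]))
[[ 0.001 -0.301  0.954]
 [ 0.     0.954  0.301]
 [-1.    -0.     0.001]]
```

Call:
jog_arm --commands "0 -1.5 0 0 0 0;0 -3 0 0 0 0;0 -4.5 0 0 0 0;0 -6 0 0 0 0;0 -7.0 0 0 0 0;0 -7.7 0 0 0 0;0 -7.7 0 0 0 0;0 -7.7 0 0 0 0;0 -7.7 0 0 0 0"

```text
time: 3.12
ee_pos: [0.4169, 0.0784, 0.0369]
tcp_rot: [-0.24, 1.558, 0.24]
force: [0.3, -1.1, -0.5]
width: -0.004
```

```bash
python3 - <<'E'
from h import *
go(([.3956,.1521,.038],None))
im,P=cloud('side');cv2.imwrite('pics/s2.png',cv2.resize(im[150:310,300:460],None,fx=4,fy=4)[:,:,::-1])
im,P=cloud('wrist');cv2.imwrite('pics/w3.png',im[:,:,::-1])
E
```

```text
t 3.12 tcp [416.9  78.4  36.9] w -0.004 F [ 0.3 -1.1 -0.5]
shift [-0.11  7.67  0.18] turn [0. 0. 0.] rows>= 1.8
```

View pics/s2.png

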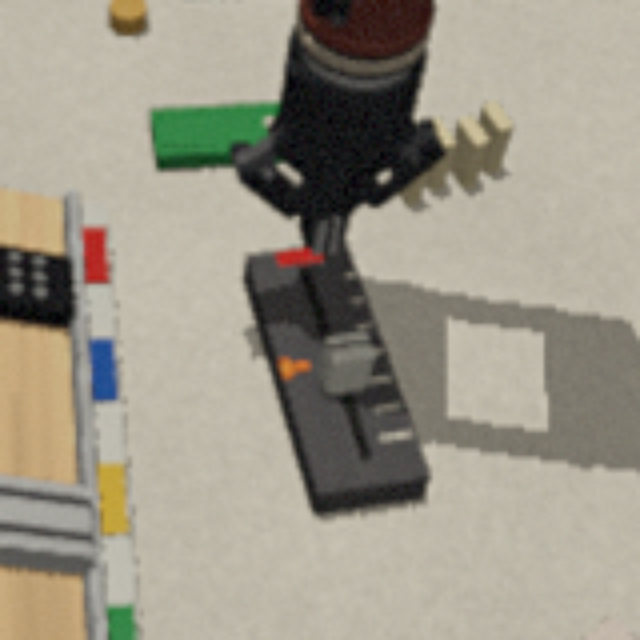

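View pics/w3.png

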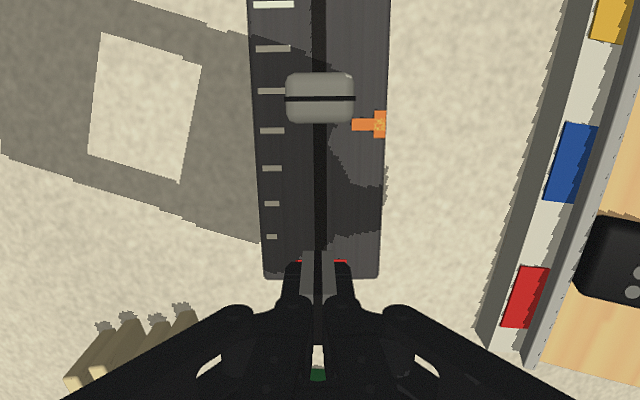

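```bash
python3 - <<'E'
from h import *
im,P=cloud('side');cv2.imwrite('pics/s3.png',cv2.resize(im[170:250,340:420],None,fx=7,fy=7,interpolation=0)[:,:,::-1])
for v in range(185,235,3):
    print(v,[(u,np.round(P[v,u]*1000).astype(int).tolist()) for u in (376,380,384)])
im,P=cloud('wrist')
for v in (240,250,260,270,300,340):
    print(v,[(u,np.round(P[v,u]*1000).tolist()) for u in (296,308,318,330,342)])
m=(P[:,:,2]>.06)&(P[:,:,2]<.075)&(P[:,:,0]>.33)&(P[:,:,0]<.45)&(P[:,:,1]>.1)&(P[:,:,1]<.22)
if m.sum()>5:print('grip',*rect(P,m))
E
```

```text
185 [(376, [438, 97, 185]), (380, [430, 113, 203]), (384, [422, 115, 208])]
188 [(376, [436, 95, 173]), (380, [428, 99, 179]), (384, [418, 90, 169])]
191 [(376, [435, 97, 164]), (380, [427, 103, 173]), (384, [418, 100, 170])]
194 [(376, [434, 96, 152]), (380, [425, 99, 157]), (384, [415, 86, 144])]
197 [(376, [432, 83, 126]), (380, [424, 99, 146]), (384, [413, 75, 120])]
200 [(376, [431, 91, 124]), (380, [422, 95, 131]), (384, [412, 85, 121])]
203 [(376, [430, 90, 113]), (380, [421, 94, 118]), (384, [411, 90, 116])]
206 [(376, [429, 88, 99]), (380, [419, 91, 103]), (384, [410, 88, 102])]
209 [(376, [427, 89, 88]), (380, [418, 90, 92]), (384, [408, 85, 86])]
212 [(376, [423, 52, 30]), (380, [417, 91, 81]), (384, [402, 49, 29])]
215 [(376, [422, 63, 30]), (380, [412, 61, 30]), (384, [401, 57, 27])]
218 [(376, [422, 72, 30]), (380, [411, 68, 27]), (384, [401, 70, 31])]
221 [(376, [421, 82, 30]), (380, [411, 79, 28]), (384, [401, 78, 28])]
224 [(376, [421, 91, 29]), (380, [411, 92, 33]), (384, [401, 89, 31])]
227 [(376, [420, 102, 31]), (380, [410, 99, 30]), (384, [400, 95, 26])]
230 [(3
[... 378 characters left out ...]
0, [427.0, 70.0, 30.0]), (342, [434.0, 72.0, 30.0])]
260 [(296, [410.0, 58.0, 31.0]), (308, [410.0, 88.0, 85.0]), (318, [414.0, 89.0, 85.0]), (330, [418.0, 91.0, 86.0]), (342, [436.0, 66.0, 30.0])]
270 [(296, [406.0, 83.0, 86.0]), (308, [410.0, 87.0, 92.0]), (318, [414.0, 89.0, 92.0]), (330, [418.0, 91.0, 93.0]), (342, [424.0, 88.0, 86.0])]
300 [(296, [406.0, 90.0, 117.0]), (308, [410.0, 89.0, 114.0]), (318, [414.0, 87.0, 110.0]), (330, [417.0, 91.0, 115.0]), (342, [420.0, 94.0, 117.0])]
340 [(296, [406.0, 93.0, 140.0]), (308, [414.0, 78.0, 120.0]), (318, [420.0, 71.0, 110.0]), (330, [417.0, 91.0, 134.0]), (342, [418.0, 97.0, 140.0])]
grip [394.9 150.3] [28.2 19.9] 17.4 3395 [67.3 70.1 71.5]
```

View pics/s3.png

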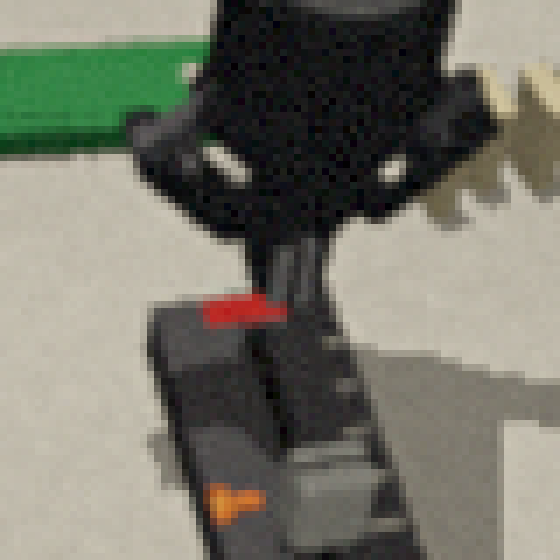

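```bash
python3 - <<'E'
from h import *
im,P=cloud('wrist')
for v in range(252,268,1):
    print(v,[(u,np.round(P[v,u]*1000,1).tolist()) for u in (306,332)])
im,P=cloud('side')
for v in range(205,215,1):
    print(v,[(u,np.round(P[v,u]*1000,1).tolist()) for u in (379,380,381)])
im,P=cloud('scene');cv2.imwrite('pics/c3.png',cv2.resize(im[100:200,270:370],None,fx=6,fy=6)[:,:,::-1])
s=r.observe();print(s['ee_pos'],s['q'])
E
```

```text
252 [(306, [408.8, 87.8, 78.0]), (332, [419.6, 91.0, 77.5])]
253 [(306, [408.9, 87.6, 78.5]), (332, [419.5, 91.1, 78.7])]
254 [(306, [408.8, 87.9, 80.1]), (332, [419.3, 91.3, 80.0])]
255 [(306, [408.9, 87.6, 80.4]), (332, [419.2, 91.4, 81.4])]
256 [(306, [408.9, 87.9, 81.9]), (332, [419.4, 90.9, 81.2])]
257 [(306, [408.9, 87.8, 82.5]), (332, [419.1, 91.6, 83.4])]
258 [(306, [409.0, 87.7, 83.3]), (332, [419.3, 91.0, 83.3])]
259 [(306, [408.9, 87.9, 84.5]), (332, [419.2, 91.1, 84.3])]
260 [(306, [409.1, 87.6, 84.6]), (332, [419.3, 90.8, 84.5])]
261 [(306, [409.0, 87.8, 86.0]), (332, [419.3, 90.7, 85.2])]
262 [(306, [409.1, 87.8, 86.8]), (332, [419.2, 90.9, 86.6])]
263 [(306, [409.1, 87.8, 87.6]), (332, [419.3, 90.6, 86.8])]
264 [(306, [409.2, 87.4, 87.7]), (332, [419.0, 91.2, 88.9])]
265 [(306, [409.1, 87.8, 89.2]), (332, [nan, nan, nan])]
266 [(306, [409.2, 87.5, 89.5]), (332, [419.0, 91.0, 90.2])]
267 [(306, [409.2, 87.9, 90.9]), (332, [419.1, 90.7, 90.4])]
205 [(379, [421.9, 88.1, 103.8]), (380, [419.7, 89.7, 106.1]), (381, [417.5, 91.3, 108.5])]
206 [(379, [421.3, 86.9, 98.5]), (38
[... 201 characters left out ...]
6]), (381, [416.1, 90.9, 96.6])]
209 [(379, [420.3, 90.1, 90.8]), (380, [418.0, 90.8, 92.1]), (381, [415.6, 90.3, 92.0])]
210 [(379, [419.9, 90.8, 87.8]), (380, [417.4, 89.9, 87.1]), (381, [415.2, 91.1, 89.1])]
211 [(379, [419.3, 89.2, 81.8]), (380, [416.8, 88.1, 80.9]), (381, [414.4, 88.2, 81.5])]
212 [(379, [419.1, 91.6, 81.0]), (380, [416.5, 89.7, 79.0]), (381, [413.8, 87.2, 76.2])]
213 [(379, [418.5, 90.7, 75.8]), (380, [415.9, 88.7, 73.7]), (381, [409.9, 55.2, 31.5])]
214 [(379, [414.5, 55.8, 27.0]), (380, [412.3, 58.5, 30.9]), (381, [409.8, 59.0, 32.1])]
[0.41716835 0.07824165 0.03700986] [ 1.97150086e-02 -2.86939333e-03  2.18906717e+00  9.01996270e-06
  9.55412840e-01 -2.86260687e-01]
```

View pics/c3.png

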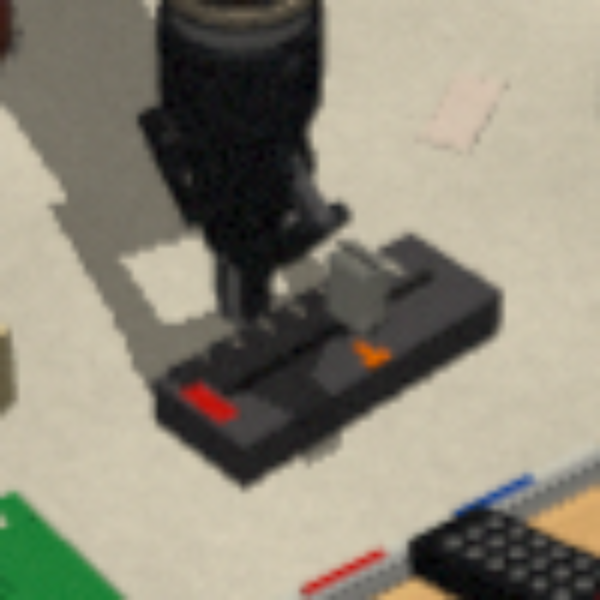

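```bash
python3 - <<'E'
from h import *
s,Rc=state();print(s['ee_pos'],s['width'])
for k in range(2):
    im,P=cloud('wrist')
    q=P[200:300,290:345].reshape(-1,3);q=q[np.isfinite(q[:,2])]
    d=np.linalg.norm(q[:,:2]-s['ee_pos'][:2],axis=1)
    print(np.sort(q[(d<.018)&(q[:,2]>.034)][:,2])[:10].round(4))
im,P=cloud('wrist');cv2.imwrite('pics/w4.png',im[:,:,::-1])
for v in range(200,252,4):
    print(v,[(u,np.round(P[v,u]*1000,1).tolist()) for u in (306,332)])
E
```

```text
[0.41716835 0.07824165 0.03700986] 0.0012997285737197037
[0.0759 0.0762 0.0763 0.0763 0.0763 0.0765 0.0766 0.0766 0.0766 0.0767]
[0.076  0.0761 0.0763 0.0763 0.0764 0.0765 0.0765 0.0766 0.0766 0.0766]
200 [(306, [405.4, 94.4, 30.3]), (332, [419.0, 98.7, 30.4])]
204 [(306, [406.0, 92.3, 30.6]), (332, [419.8, 96.5, 30.2])]
208 [(306, [406.7, 89.8, 30.2]), (332, [420.6, 94.2, 29.9])]
212 [(306, [407.5, 87.3, 29.4]), (332, [421.2, 92.1, 30.5])]
216 [(306, [408.2, 85.0, 29.3]), (332, [422.0, 89.8, 30.4])]
220 [(306, [408.9, 82.9, 30.1]), (332, [422.7, 87.5, 30.5])]
224 [(306, [409.7, 80.2, 29.0]), (332, [423.6, 85.0, 30.0])]
228 [(306, [410.2, 78.5, 30.7]), (332, [424.2, 83.0, 30.7])]
232 [(306, [411.1, 75.5, 29.1]), (332, [425.1, 80.4, 30.1])]
236 [(306, [411.7, 73.6, 30.1]), (332, [425.8, 78.3, 30.8])]
240 [(306, [412.4, 71.3, 30.4]), (332, [426.8, 75.4, 29.6])]
244 [(306, [413.3, 68.3, 29.3]), (332, [427.4, 73.4, 30.4])]
248 [(306, [414.0, 66.2, 30.0]), (332, [428.4, 70.7, 29.9])]
```

View pics/w4.png

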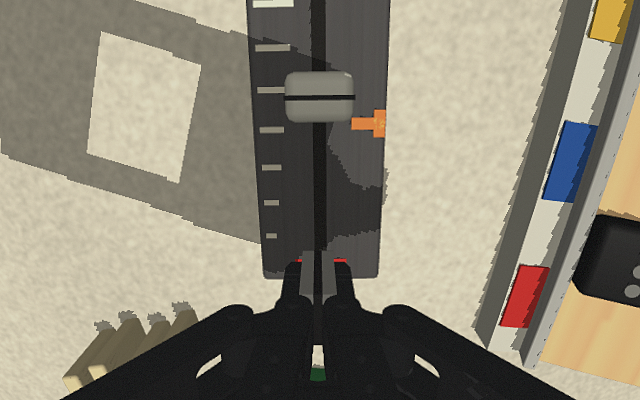

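```bash
python3 - <<'E'
from h import *
go(([.3948,.1506,.05],None),([.3948,.1506,.0],None))
E
```

```text
t 3.62 tcp [417.2  78.1  37. ] w -0.0 F [-0.   0.3  0. ]
shift [-1.3   7.59  0.04] turn [0. 0. 0.] rows>= 1.8
shift [3.7  7.59 0.04] turn [0. 0. 0.] rows>= 2.0
```

Call:
jog_arm --commands "-1.5 0 0 0 0 0;-1.5 2 0 0 0 0;-1.5 5 0 0 0 0;-1.5 7.6 0 0 0 0;-1.5 7.6 0 0 0 0;-1.5 7.6 0 0 0 0;-1.5 7.6 0 0 0 0;0 7.6 0 0 0 0;1.5 7.6 0 0 0 0;2.5 7.6 0 0 0 0;3 7.6 0 0 0 0;3 7.6 0 0 0 0" --jaw 0

```text
time: 4.62
ee_pos: [0.3932, 0.1496, 0.0057]
tcp_rot: [-0.239, 1.561, 0.239]
force: [-0.9, -1.0, -0.7]
width: 0.998
```

```bash
python3 - <<'E'
from h import *
go(([.3948,.1506,.0],None))
im,P=cloud('side');cv2.imwrite('pics/s4.png',cv2.resize(im[150:310,300:460],None,fx=4,fy=4)[:,:,::-1])
im,P=cloud('wrist');cv2.imwrite('pics/w5.png',im[:,:,::-1])
E
```

```text
t 4.62 tcp [393.2 149.6   5.7] w 0.998 F [-0.9 -1.  -0.7]
shift [0.57 0.05 0.18] turn [0. 0. 0.] rows>= 0.1
```

View pics/s4.png

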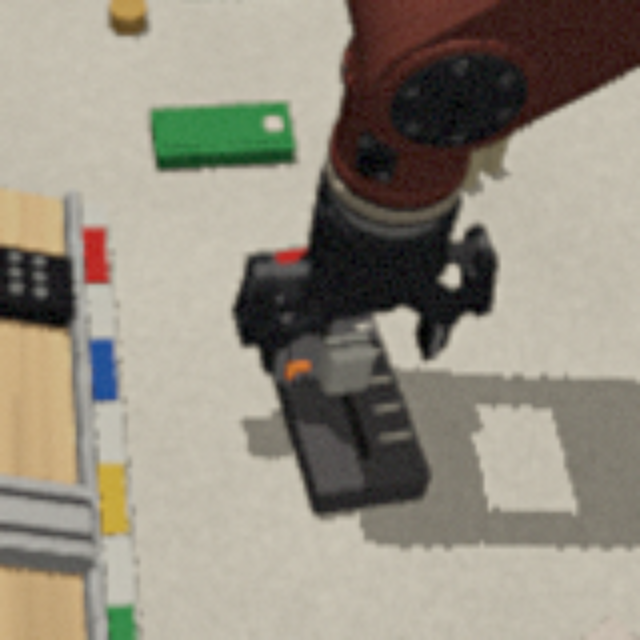

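View pics/w5.png

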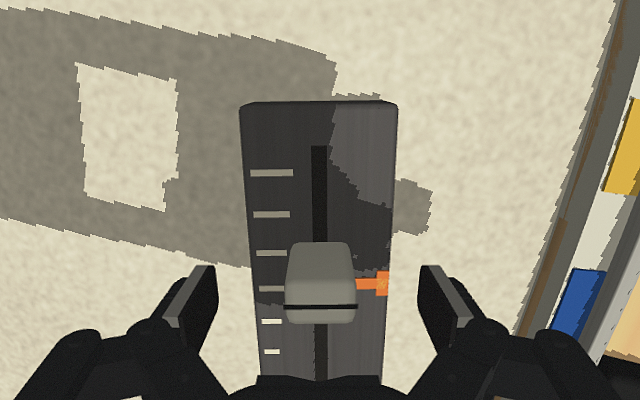

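Call:
jog_arm --commands "0.3 0 0 0 0 0;0.3 0 0 0 0 0;0.3 0 0 0 0 0;0.3 0 0 0 0 0;0.3 0 0 0 0 0;0.3 0 0 0 0 0;0.3 0 0 0 0 0;0.3 0 0 0 0 0" --jaw 1

```text
time: 5.38
ee_pos: [0.395, 0.1507, 0.0045]
tcp_rot: [-0.24, 1.556, 0.24]
force: [0.6, 0.2, 4.7]
width: 0.316
```

Call:
jog_arm --commands "0 -1.5 0 0 0 0;0 -3 0 0 0 0;0 -4.5 0 0 0 0;0 -6 0 0 0 0;0 -7.0 0 0 0 0;0 -7.8 0 0 0 0;0 -7.8 0 0 0 0;0 -7.8 0 0 0 0;0 -7.8 0 0 0 0;0 -7.8 0 0 0 0"

```text
time: 6.22
ee_pos: [0.4191, 0.077, 0.0045]
tcp_rot: [-0.238, 1.555, 0.24]
force: [2.3, 4.7, 1.4]
width: 0.317
```

```bash
python3 - <<'E'
from h import *
go(([.3948,.1506,.0],None))
im,P=cloud('side');cv2.imwrite('pics/s5.png',cv2.resize(im[150:310,300:460],None,fx=4,fy=4)[:,:,::-1])
im,P=cloud('wrist');cv2.imwrite('pics/w6.png',im[:,:,::-1])
E
```

```text
t 6.22 tcp [419.1  77.    4.5] w 0.317 F [2.3 4.7 1.4]
shift [ 0.46  7.75 -0.11] turn [0. 0. 0.] rows>= 1.9
```

View pics/s5.png

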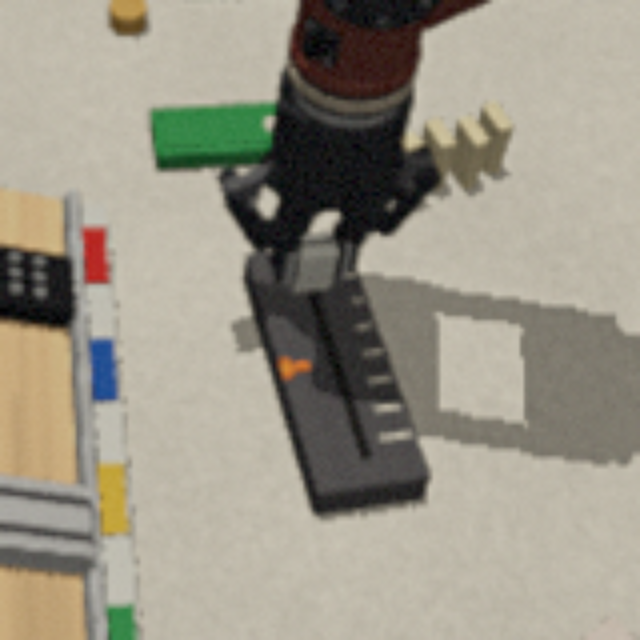

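View pics/w6.png

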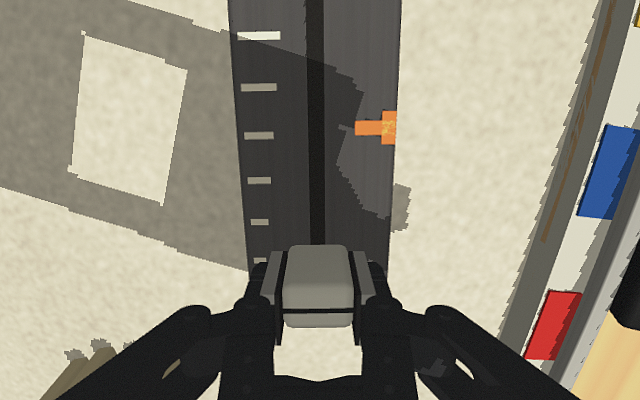

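Call:
jog_arm --commands "0 0 0 0 0 0;0 0 0 0 0 0;0 0 0 0 0 0;0 0 0 0 0 0;-3 0 0 0 0 0;-7 0 0 0 0 0;-11 0 0 0 0 0;-14 0 0 0 0 0;-14 0 0 0 0 0" --jaw 0

```text
time: 7.07
ee_pos: [0.4234, 0.076, 0.1514]
tcp_rot: [-0.241, 1.544, 0.237]
force: [0.9, 0.5, 0.2]
width: 1.002
```

```bash
python3 - <<'E'
from h import *
im,P=cloud('wrist');cv2.imwrite('pics/w7.png',im[:,:,::-1])
m=(P[:,:,2]>.06)&(P[:,:,2]<.075)&(P[:,:,0]>.33)&(P[:,:,0]<.45)&(P[:,:,1]>.03)&(P[:,:,1]<.22)
if m.sum()>5:
    print('grip',*rect(P,m)); g=rect(P,m)[0]
    y=np.array([-np.sin(np.radians(17.5)),np.cos(np.radians(17.5))])
    print('joint from box', (g-np.array([401.4,133.4]))@y+60,'vs pointer',(g-np.array([423.5,144.5]))@y)
go(([.3948,.1506,.0],None))
np.savez('wr',im=im,P=P)
E
```

```text
grip [419.   77.4] [28.  19.3] 18.5 929 [64.2 70.  71.4]
joint from box 1.2994286868240792 vs pointer -62.64123129743679
t 7.12 tcp [421.3  76.  148.2] w 0.999 F [-0.4  0.3 -0.2]
shift [14.8   7.96 -0.42] turn [0. 0. 0.] rows>= 4.0
```

View pics/w7.png

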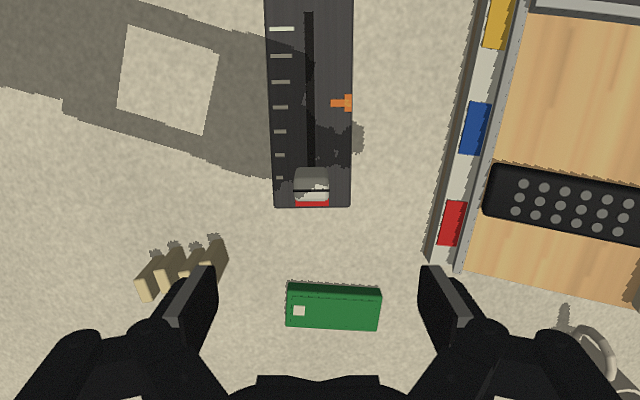

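```bash
python3 - <<'E'
from h import *
zz=np.load('wr.npz');im,P=zz['im'],zz['P']
sb=(0.48,0.65,0.02,0.45)
for nm,c in (('R',((0,120,50),(8,255,255))),('R2',((170,120,50),(180,255,255))),('B',((100,120,40),(125,255,255)))):
    m=blob(P,im,*c,.015,.035,sb)
    if m.sum()>8:print(nm,*rect(P,m),np.round(P[m].mean(0)*1000,1))
a=np.radians(10.9);ex=np.array([np.cos(a),np.sin(a)]);ey=np.array([-np.sin(a),np.cos(a)])
# wood plane, all cams
for n in ('side','scene','wr'):
    z=np.load(n+'.npz');im,P=z['im'],z['P']
    hsv=cv2.cvtColor(im,cv2.COLOR_RGB2HSV)
    m=(cv2.inRange(hsv,np.array((8,50,90)),np.array((22,200,255)))>0)&(P[:,:,2]>.035)&(P[:,:,2]<.08)&(P[:,:,0]>.5)&(P[:,:,0]<.8)&(P[:,:,1]>.02)&(P[:,:,1]<.45)
    q=P[m]; A=np.c_[q[:,:2],np.ones(len(q))]
    for k in range(3):
        co,_,_,_=np.linalg.lstsq(A,q[:,2],rcond=None); res=abs(A@co-q[:,2]);A=A[res<.004];q=q[res<.004]
    g=np.hypot(*co[:2]);print(n,len(q),'slope',np.degrees(np.arctan(g)),'yaw',np.degrees(np.arctan2(co[1],co[0])))
    # s along ex where z=28 : with slope
    u=q[:,:2]@ex; print('foot along ex', np.mean(u-(q[:,2]-.028)/np.tan(np.radians(20)))*1000)
    # lip/ tabs
T=np.array([[507.9,336.4],[558.9,71.9],[541.6,160.2],[525,249.8]]);print('tabs ex',T@ex,'ey',T@ey)
E
```

```text
R [560.2  71.1] [46.1 20.6] -79.3 932 [22.9 24.  25.2] [559.9  71.6  24.1]
B [542.8 159.2] [45.4 21. ] -78.9 1147 [22.7 24.  25.1] [542.5 159.7  24. ]
side 5217 slope 19.874974579283766 yaw 10.593637733063744
foot along ex 582.9467983285653
scene 1573 slope 17.68031345135696 yaw 11.138349222156702
foot along ex 587.344157122515
wr 25861 slope 19.93646209604155 yaw 11.123346361117044
foot along ex 581.2248610208183
tabs ex [562.3485372  562.41268688 562.12192876 562.76436582] ey [234.28933546 -35.08261164  54.89569385 146.01817886]
```

```bash
cat >> h.py <<'E'
YAW=np.radians(10.95)
ex=np.array([np.cos(YAW),np.sin(YAW),0]);ey=np.array([-np.sin(YAW),np.cos(YAW),0]);ez=np.array([0,0,1.])
t=np.radians(20)
dx=ex*np.cos(t)+ez*np.sin(t);dz=-ex*np.sin(t)+ez*np.cos(t)
DO=.5812*ex+.0994*ey+.028*ez
DR=np.c_[dx,ey,dz]
def todeck(P): return (P-DO)@DR
def fromdeck(p): return DO+DR@np.array(p)
TABY={'red':-.135,'blue':-.045,'yellow':.045,'green':.135}
def deckobj(P,zl,zh,yl,yh):
    D=todeck(P); m=(D[...,2]>zl)&(D[...,2]<zh)&(D[...,1]>yl)&(D[...,1]<yh)&(D[...,0]>.002)&(D[...,0]<.149)
    return (rect(D,m) if m.sum()>10 else None)
E
python3 - <<'E'
from h import *
for n in ('side','scene','wr'):
    z=np.load(n+'.npz');im,P=z['im'],z['P']
    D=todeck(P)
    print(n,'remote',deckobj(P,.017,.027,-.17,.02)); print('  ext',deckobj(P,.019,.029,.02,.17))
E
```

```text
side remote (array([ 72.9, -92.8]), array([138.4,  49.1]), 0.1, 812, array([18.4, 21.3, 23.9]))
  ext (array([57.6, 72.9]), array([110.8,  46.1]), 0.7, 887, array([21. , 23.7, 25.9]))
scene remote (array([ 76.3, -97.2]), array([139.3,  48.6]), 1.6, 431, array([17.7, 20.4, 22.9]))
  ext (array([60. , 71.5]), array([115.7,  49.7]), -0.8, 300, array([19.9, 22.4, 24.7]))
wr remote (array([ 65. , -93.8]), array([126. ,  46.8]), 0.1, 8413, array([19.8, 22. , 23.6]))
  ext (array([38.3, 55.9]), array([72.4, 12.2]), 1.4, 1432, array([21.1, 24. , 25.6]))
```

```bash
cat >> h.py <<'E'
RD_=Rtool(ey,-dz)
E
python3 - <<'E'
from h import *
print(fromdeck([.0725,-.0935,.07]))
go((fromdeck([.0725,-.0935,.07]),RD_),(fromdeck([.0725,-.0935,-.035]),RD_))
E
```

```text
[0.61287938 0.12458614 0.11857494]
t 7.12 tcp [421.3  76.  148.2] w 0.999 F [-0.4  0.3 -0.2]
shift [ 3.14 -1.11 19.7 ] turn [-82.6 -14.3 -15.8] rows>= 11.9
shift [13.04 -1.49 23.19] turn [-82.6 -14.3 -15.8] rows>= 11.9
```

Call:
jog_arm --commands "0 -1.1 19.7 -82.6 -14.3 -15.8;0 -1.1 19.7 -82.6 -14.3 -15.8;0 -1.1 19.7 -82.6 -14.3 -15.8;0 -1.1 19.7 -82.6 -14.3 -15.8;0 -1.1 19.7 -82.6 -14.3 -15.8;0 -1.1 19.7 -82.6 -14.3 -15.8;0 -1.1 19.7 -82.6 -14.3 -15.8;0 -1.1 19.7 -82.6 -14.3 -15.8;0 -1.1 19.7 -82.6 -14.3 -15.8;0 -1.1 19.7 -82.6 -14.3 -15.8;0 -1.1 19.7 -82.6 -14.3 -15.8;0 -1.1 19.7 -82.6 -14.3 -15.8;0 -1.1 19.7 -82.6 -14.3 -15.8;3.1 -1.1 19.7 -82.6 -14.3 -15.8;3.1 -1.1 19.7 -82.6 -14.3 -15.8;3.1 -1.1 19.7 -82.6 -14.3 -15.8"

```text
time: 8.45
ee_pos: [0.6061, 0.1246, 0.1093]
tcp_rot: [-1.455, 0.841, 1.105]
force: [0.2, -0.3, 0.6]
width: 1.001
```

```bash
python3 - <<'E'
from h import *
im,P=cloud('wrist');cv2.imwrite('pics/w8.png',im[:,:,::-1])
print(deckobj(P,.017,.027,-.17,.02))
go((fromdeck([.0725,-.0935,-.015]),RD_),(fromdeck([.0725,-.0935,-.035]),RD_))
E
```

```text
(array([ 71.8, -93.7]), array([139. ,  46.2]), 0.3, 12991, array([20.2, 21.9, 23.4]))
t 8.5 tcp [607.9 124.8 111.3] w 0.998 F [0.8 0.  0.4]
shift [ 7.98 -0.81 -0.13] turn [-0.1  0.2 -0.7] rows>= 1.9
shift [ 9.98 -0.83 -0.14] turn [-0.1  0.2 -0.7] rows>= 2.4
```

View pics/w8.png

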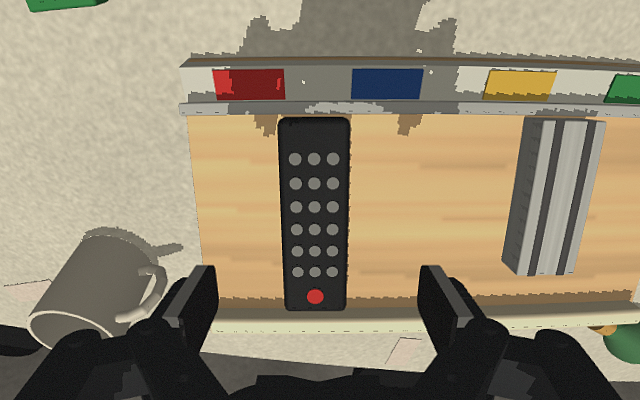

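Call:
jog_arm --commands "3 -0.4 -0.1 0 0 -0.7;6 -0.8 -0.1 0 0 -0.7;8 -0.8 -0.1 0 0 -0.7;9 -0.8 -0.1 0 0 -0.7;9.9 -0.8 -0.1 0 0 -0.7;9.9 -0.8 -0.1 0 0 -0.7;9.9 -0.8 -0.1 0 0 -0.7"

```text
time: 9.08
ee_pos: [0.6496, 0.1319, 0.0231]
tcp_rot: [-1.463, 0.824, 1.09]
force: [0.4, -0.6, 0.3]
width: 0.997
```

Call:
jog_arm --commands "0 0 0 0 0 0;0 0 0 0 0 0;0 0 0 0 0 0;0 0 0 0 0 0;0 0 0 0 0 0;0 0 0 0 0 0;0 0 0 0 0 0" --jaw 1

```text
time: 9.67
ee_pos: [0.6499, 0.1319, 0.024]
tcp_rot: [-1.464, 0.823, 1.09]
force: [-3.1, -0.3, 7.2]
width: 0.524
```

```bash
python3 - <<'E'
from h import *
im,P=cloud('wrist');cv2.imwrite('pics/w9.png',im[:,:,::-1])
s,Rc=state();print(s['width'],s['force'],(todeck(s['ee_pos'])*1000).round(1))
E
```

```text
0.5239498263990915 [-2.29438803  0.18516327  6.59722293] [ 75.7 -93.4 -31.7]
```

View pics/w9.png

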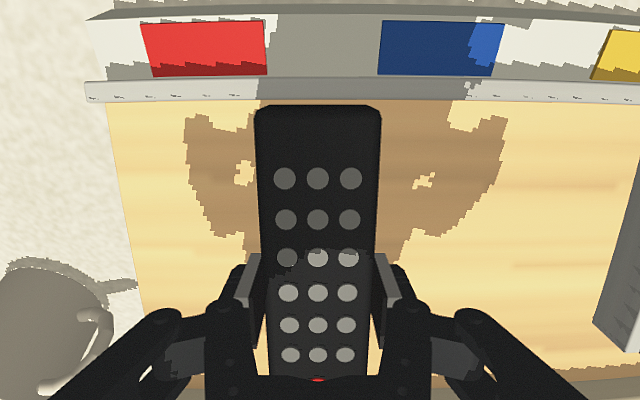

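Call:
jog_arm --commands "-3 0 0 0 0 0;-7 0 0 0 0 0;-11 0 0 0 0 0;-15 0 0 0 0 0;-15 0 0 0 0 0;-15 0 0 0 0 0"

```text
time: 10.22
ee_pos: [0.6002, 0.1217, 0.1676]
tcp_rot: [-1.466, 0.819, 1.085]
force: [-0.5, 0.3, -1.5]
width: 0.523
```

```bash
python3 - <<'E'
from h import *
import itertools
print(r.observe()['width'])
for n in ('side','scene'):
    z=np.load(n+'.npz');im,P=z['im'],z['P']
    m=(P[:,:,2]>.021)&(P[:,:,2]<.034)&(P[:,:,0]>.2)&(P[:,:,0]<.62)&(P[:,:,1]>-.62)&(P[:,:,1]<-.272)
    q=P[m][:,:2]
    # fit rectangle 190x220 rim by minimizing distance of rim points to the box outline
    from scipy.optimize import minimize
    def cost(p,full=False):
        c,s=np.cos(p[2]),np.sin(p[2]);d=q-p[:2];u=d[:,0]*c+d[:,1]*s;v=-d[:,0]*s+d[:,1]*c
        fx=abs(u)-.0925;fy=abs(v)-.1075
        dist=np.where((fx<0)&(fy<0),np.minimum(-fx,-fy),np.hypot(np.maximum(fx,0),np.maximum(fy,0)))
        return np.minimum(dist,.012).mean()
    best=min((minimize(cost,[.41,-.442,np.radians(a)],method='Nelder-Mead',options=dict(xatol=1e-5,fatol=1e-7)) for a in (-60,-50,-42,-35,30,38,45,52)),key=lambda o:o.fun)
    print(n,len(q),best.x[:2]*1000,np.degrees(best.x[2]),best.fun)
E
```

```text
0.5226553473991381
side 500 [ 432.01096438 -415.25614985] -47.31131176774166 0.0041592215533749356
scene 756 [ 435.20774751 -417.95224957] -47.43197144700171 0.001998441387914448
```

```bash
cat >> h.py <<'E'
TC=np.array([.434,-.418,0]);ta=np.radians(-47.4)
tx=np.array([np.cos(ta),np.sin(ta),0]);ty=np.array([-np.sin(ta),np.cos(ta),0])
RT_=Rtool(ty,-ez)
E
python3 - <<'E'
from h import *
p=TC+.05*ty;print(p)
go((p+.12*ez,RT_),(p-.022*ez,RT_))
E
```

```text
[ 0.47080485 -0.3841562   0.        ]
t 10.22 tcp [600.2 121.7 167.6] w 0.523 F [-0.5  0.3 -1.5]
shift [ -3.47  22.56 -47.2 ] turn [57.7 10.6 18.8] rows>= 12.6
shift [  9.82  27.56 -47.22] turn [57.7 10.6 18.8] rows>= 13.3
```

Call:
jog_arm --commands "-3.5 22.6 -47.2 57.7 10.6 18.8;-3.5 22.6 -47.2 57.7 10.6 18.8;-3.5 22.6 -47.2 57.7 10.6 18.8;-3.5 22.6 -47.2 57.7 10.6 18.8;-3.5 22.6 -47.2 57.7 10.6 18.8;-3.5 22.6 -47.2 57.7 10.6 18.8;-3.5 22.6 -47.2 57.7 10.6 18.8;-3.5 22.6 -47.2 57.7 10.6 18.8;-3.5 22.6 -47.2 57.7 10.6 18.8;-3.5 22.6 -47.2 57.7 10.6 18.8;-3.5 22.6 -47.2 57.7 10.6 18.8;-3.5 22.6 -47.2 57.7 10.6 18.8;-3.5 22.6 -47.2 57.7 10.6 18.8;-3.5 22.6 -47.2 57.7 10.6 18.8;-3.5 22.6 -47.2 57.7 10.6 18.8;-3.5 22.6 -47.2 57.7 10.6 18.8"

```text
time: 11.55
ee_pos: [0.4672, -0.383, 0.1147]
tcp_rot: [-0.577, 1.501, 0.587]
force: [0.5, 1.4, -0.5]
width: 0.523
```

```bash
python3 - <<'E'
from h import *
im,P=cloud('wrist');cv2.imwrite('pics/w10.png',im[:,:,::-1])
p=TC+.05*ty
go((p+.03*ez,RT_),(p-.022*ez,RT_))
E
```

```text
t 11.6 tcp [ 467.7 -382.7  115.3] w 0.523 F [-0.  -0.   0.5]
shift [ 8.52 -0.39  0.18] turn [ 0.1 -0.4 -0.5] rows>= 2.0
shift [13.72 -0.43  0.21] turn [ 0.1 -0.4 -0.5] rows>= 3.3
```

View pics/w10.png

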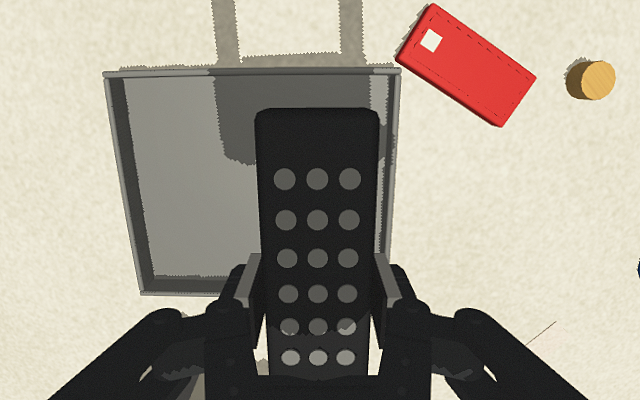

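Call:
jog_arm --commands "4 -0.4 0.2 0 0 -0.5;8 -0.4 0.2 0 0 -0.5;10 -0.4 0.2 0 0 -0.5;12 -0.4 0.2 0 0 -0.5;13.2 -0.4 0.2 0 0 -0.5;13.6 -0.4 0.2 0 0 -0.5;13.6 -0.4 0.2 0 0 -0.5;13.6 -0.4 0.2 0 0 -0.5"

```text
time: 12.27
ee_pos: [0.4723, -0.3863, -0.0181]
tcp_rot: [-0.589, 1.495, 0.577]
force: [0.5, 0.5, 0.7]
width: 0.524
```

Call:
jog_arm --commands "0 0 0 0 0 0;0 0 0 0 0 0;0 0 0 0 0 0;0 0 0 0 0 0;-2 0 0 0 0 0;-5 0 0 0 0 0;-9 0 0 0 0 0;-13 0 0 0 0 0;-16 0 0 0 0 0;-18 0 0 0 0 0" --jaw 0.28

```text
time: 13.1
ee_pos: [0.4734, -0.3866, 0.1663]
tcp_rot: [-0.592, 1.493, 0.572]
force: [0.3, -0.9, -0.9]
width: 0.723
```

```bash
python3 - <<'E'
from h import *
im,P=cloud('wrist');cv2.imwrite('pics/w11.png',im[:,:,::-1])
im,P=cloud('side');cv2.imwrite('pics/s11.png',im[:,:,::-1]);np.savez('side',im=im,P=P)
print(deckobj(P,.019,.029,.02,.17))
q=fromdeck([.0575,.0725,.08])
go((q,RD_))
E
```

```text
(array([57.5, 72.9]), array([109.8,  45.7]), 0.6, 887, array([21.3, 23.8, 25.9]))
t 13.2 tcp [ 474.6 -387.9  167.5] w 0.723 F [ 0.7 -0.7  0.6]
shift [ 3.47 43.46 52.12] turn [-57.6 -10.9 -17.6] rows>= 16.3
```

View pics/w11.png

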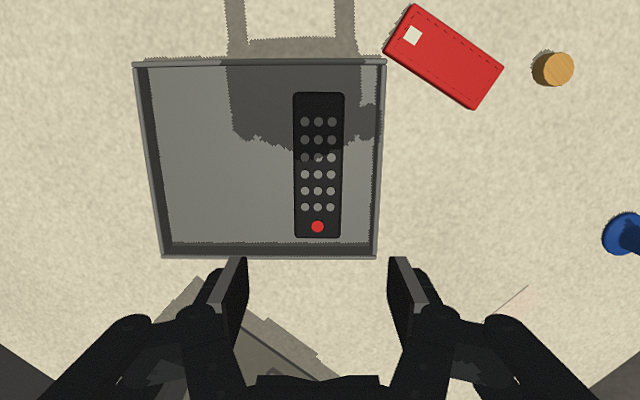

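View pics/s11.png

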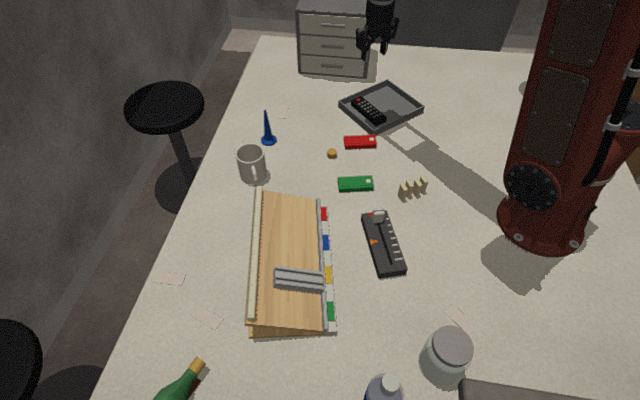

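Call:
jog_arm --commands "0 43.5 52.1 -57.6 -10.9 -17.6;0 43.5 52.1 -57.6 -10.9 -17.6;0 43.5 52.1 -57.6 -10.9 -17.6;0 43.5 52.1 -57.6 -10.9 -17.6;0 43.5 52.1 -57.6 -10.9 -17.6;0 43.5 52.1 -57.6 -10.9 -17.6;0 43.5 52.1 -57.6 -10.9 -17.6;0 43.5 52.1 -57.6 -10.9 -17.6;0 43.5 52.1 -57.6 -10.9 -17.6;0 43.5 52.1 -57.6 -10.9 -17.6;0 43.5 52.1 -57.6 -10.9 -17.6;0 43.5 52.1 -57.6 -10.9 -17.6;0 43.5 52.1 -57.6 -10.9 -17.6;0 43.5 52.1 -57.6 -10.9 -17.6;0 43.5 52.1 -57.6 -10.9 -17.6;0 43.5 52.1 -57.6 -10.9 -17.6;3.5 43.5 52.1 -57.6 -10.9 -17.6;3.5 43.5 52.1 -57.6 -10.9 -17.6;3.5 43.5 52.1 -57.6 -10.9 -17.6;3.5 43.5 52.1 -57.6 -10.9 -17.6" --jaw 0

```text
time: 14.87
ee_pos: [0.5595, 0.2869, 0.1196]
tcp_rot: [-1.454, 0.832, 1.103]
force: [0.2, -0.2, 0.3]
width: 1.0
```

```bash
python3 - <<'E'
from h import *
im,P=cloud('wrist');cv2.imwrite('pics/w12.png',im[:,:,::-1])
d=deckobj(P,.019,.029,.02,.17);print(d)
go((fromdeck([.0575,.0727,-.030]),RD_))
E
```

```text
(array([57.2, 73. ]), array([110.6,  44.3]), 0.2, 9261, array([23. , 24.1, 25.2]))
t 14.92 tcp [560.5 286.8 121.1] w 1.003 F [-0.2  1.  -0.1]
shift [10.93 -0.42 -0.39] turn [-0.2  0.5 -0.4] rows>= 2.6
```

View pics/w12.png

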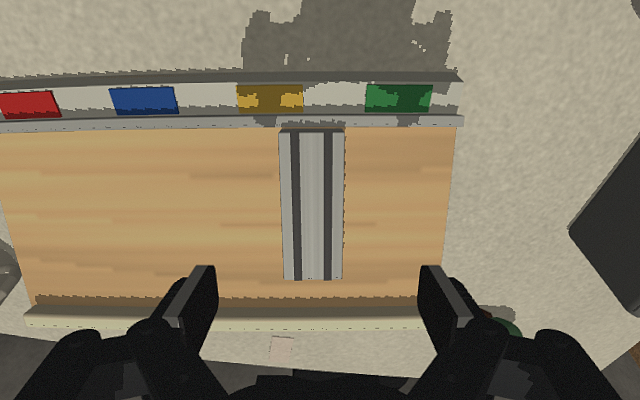

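Call:
jog_arm --commands "4 -0.4 -0.4 0 0.5 -0.4;7 -0.4 -0.4 0 0.5 -0.4;9 -0.4 -0.4 0 0.5 -0.4;10 -0.4 -0.4 0 0.5 -0.4;11 -0.4 -0.4 0 0.5 -0.4;11 -0.4 -0.4 0 0.5 -0.4;11 -0.4 -0.4 0 0.5 -0.4"

```text
time: 15.5
ee_pos: [0.6017, 0.2923, 0.0197]
tcp_rot: [-1.461, 0.829, 1.089]
force: [-0.3, 0.8, 1.0]
width: 1.0
```

Call:
jog_arm --commands "0 0 0 0 0 0;0 0 0 0 0 0;0 0 0 0 0 0;0 0 0 0 0 0;0 0 0 0 0 0;0 0 0 0 0 0;0 0 0 0 0 0" --jaw 1

```text
time: 16.08
ee_pos: [0.6015, 0.293, 0.0201]
tcp_rot: [-1.462, 0.828, 1.09]
force: [-2.5, -0.3, 5.8]
width: 0.497
```

```bash
python3 - <<'E'
from h import *
im,P=cloud('wrist');cv2.imwrite('pics/w13.png',im[:,:,::-1])
s,Rc=state();print(s['width'],s['force'],(todeck(s['ee_pos'])*1000).round(1))
E
```

```text
0.5029723362987832 [-3.15294709 -1.25661334  5.04658364] [ 58.4  74.  -29.6]
```

View pics/w13.png

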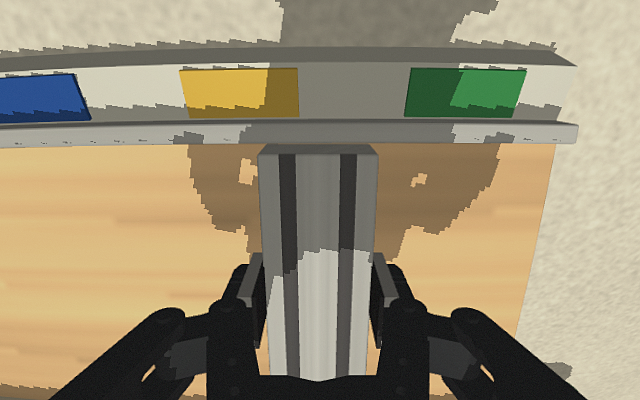

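Call:
jog_arm --commands "-3 0 0 0 0 0;-7 0 0 0 0 0;-11 0 0 0 0 0;-15 0 0 0 0 0;-15 0 0 0 0 0;-15 0 0 0 0 0"

```text
time: 16.63
ee_pos: [0.5517, 0.2838, 0.1633]
tcp_rot: [-1.462, 0.824, 1.087]
force: [0.0, -0.0, -3.0]
width: 0.497
```

```bash
python3 - <<'E'
from h import *
p=TC-.05*ty;print(p)
go((p+.12*ez,RT_))
E
```

```text
[ 0.39719515 -0.4518438   0.        ]
t 16.63 tcp [551.7 283.8 163.3] w 0.497 F [ 0. -0. -3.]
shift [ -6.18  28.65 -69.35] turn [57.6 10.5 18.5] rows>= 18.1
```

Call:
jog_arm --commands "-6.2 28.6 -69.3 57.6 10.5 18.5;-6.2 28.6 -69.3 57.6 10.5 18.5;-6.2 28.6 -69.3 57.6 10.5 18.5;-6.2 28.6 -69.3 57.6 10.5 18.5;-6.2 28.6 -69.3 57.6 10.5 18.5;-6.2 28.6 -69.3 57.6 10.5 18.5;-6.2 28.6 -69.3 57.6 10.5 18.5;-6.2 28.6 -69.3 57.6 10.5 18.5;-6.2 28.6 -69.3 57.6 10.5 18.5;-6.2 28.6 -69.3 57.6 10.5 18.5;-6.2 28.6 -69.3 57.6 10.5 18.5;-6.2 28.6 -69.3 57.6 10.5 18.5;-6.2 28.6 -69.3 57.6 10.5 18.5;-6.2 28.6 -69.3 57.6 10.5 18.5;-6.2 28.6 -69.3 57.6 10.5 18.5;-6.2 28.6 -69.3 57.6 10.5 18.5;-6.2 28.6 -69.3 57.6 10.5 18.5;-6.2 28.6 -69.3 57.6 10.5 18.5;-6.2 28.6 -69.3 57.6 10.5 18.5;-6.2 28.6 -69.3 57.6 10.5 18.5"

```text
time: 18.3
ee_pos: [0.3935, -0.4532, 0.1159]
tcp_rot: [-0.575, 1.501, 0.582]
force: [0.1, 1.6, -2.4]
width: 0.502
```

```bash
python3 - <<'E'
from h import *
im,P=cloud('wrist');cv2.imwrite('pics/w14.png',im[:,:,::-1])
p=TC-.05*ty
go((p-.020*ez,RT_))
E
```

```text
t 18.35 tcp [ 394.1 -451.3  116.1] w 0.5 F [ 0.1 -0.3 -3. ]
shift [13.6  -0.36  0.26] turn [-0.2 -0.3 -0.4] rows>= 3.3
```

View pics/w14.png

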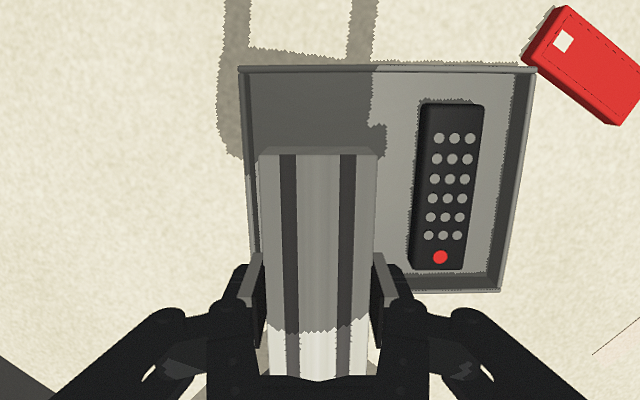

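Call:
jog_arm --commands "4 -0.4 0.3 0 0 -0.4;8 -0.4 0.3 0 0 -0.4;10 -0.4 0.3 0 0 -0.4;12 -0.4 0.3 0 0 -0.4;13.4 -0.4 0.3 0 0 -0.4;13.4 -0.4 0.3 0 0 -0.4;13.4 -0.4 0.3 0 0 -0.4;13.4 -0.4 0.3 0 0 -0.4"

```text
time: 19.02
ee_pos: [0.4008, -0.454, -0.0136]
tcp_rot: [-0.589, 1.495, 0.575]
force: [0.6, -1.1, -2.2]
width: 0.503
```

Call:
jog_arm --commands "0 0 0 0 0 0;0 0 0 0 0 0;0 0 0 0 0 0;0 0 0 0 0 0;-2 0 0 0 0 0;-5 0 0 0 0 0;-9 0 0 0 0 0;-13 0 0 0 0 0;-16 0 0 0 0 0;-18 0 0 0 0 0" --jaw 0.3

```text
time: 19.85
ee_pos: [0.4015, -0.4542, 0.1708]
tcp_rot: [-0.592, 1.494, 0.569]
force: [0.0, 0.2, -0.0]
width: 0.701
```

```bash
python3 - <<'E'
from h import *
im,P=cloud('wrist');cv2.imwrite('pics/w15.png',im[:,:,::-1])
im,P=cloud('side');cv2.imwrite('pics/s15.png',im[:,:,::-1]);np.savez('side',im=im,P=P)
tb=(0.25,0.65,-0.3,0.02)
m=blob(P,im,(45,90,30),(85,255,255),.013,.03,tb);print('G',rect(P,m))
m=blob(P,im,(0,150,50),(6,255,255),.013,.03,tb)|blob(P,im,(172,150,50),(180,255,255),.013,.03,tb);print('R',rect(P,m))
go()
E
```

```text
G (array([485.9, -56.9]), array([97.8, 45.5]), 14.2, 386, array([14.4, 17.5, 20.1]))
R (array([ 486.4, -234.4]), array([99.7, 49.4]), 15.3, 297, array([14.1, 17.2, 20. ]))
t 19.95 tcp [ 402.5 -455.6  171.9] w 0.701 F [-0.  -0.3  0.1]
```

View pics/w15.png

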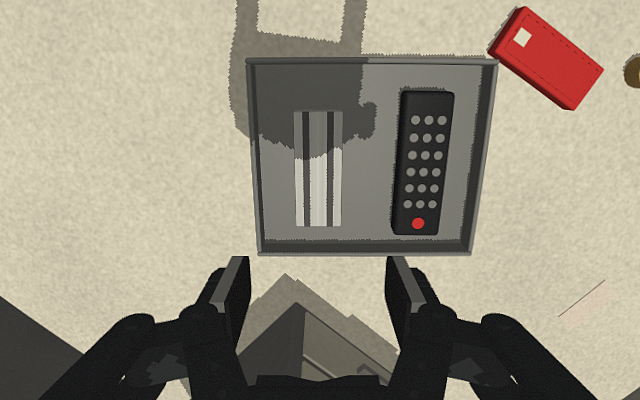

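View pics/s15.png

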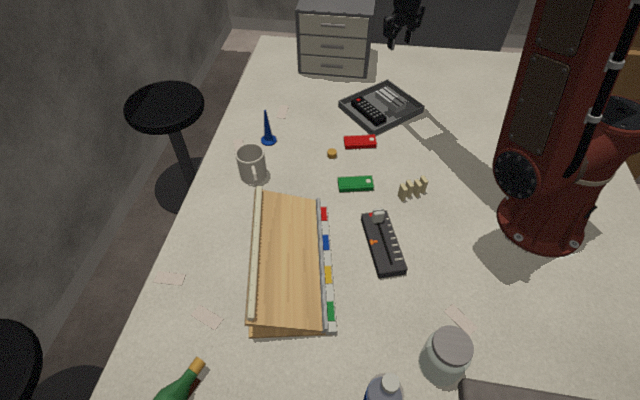

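```bash
python3 - <<'E'
from h import *
a=np.radians(12.5+90);Rt=Rtool([np.cos(a),np.sin(a),0],-ez)
go(([.488,-.236,.11],Rt))
E
```

```text
t 19.95 tcp [ 402.5 -455.6  171.9] w 0.701 F [-0.  -0.3  0.1]
shift [ 5.84 10.5  21.2 ] turn [-60.   -0.9   0.6] rows>= 8.4
```

Call:
jog_arm --commands "0 10.5 21.2 -60 -0.9 0.6;0 10.5 21.2 -60 -0.9 0.6;0 10.5 21.2 -60 -0.9 0.6;0 10.5 21.2 -60 -0.9 0.6;0 10.5 21.2 -60 -0.9 0.6;0 10.5 21.2 -60 -0.9 0.6;5.8 10.5 21.2 -60 -0.9 0.6;5.8 10.5 21.2 -60 -0.9 0.6;5.8 10.5 21.2 -60 -0.9 0.6;5.8 10.5 21.2 -60 -0.9 0.6;5.8 10.5 21.2 -60 -0.9 0.6" --jaw 0

```text
time: 20.87
ee_pos: [0.4845, -0.2315, 0.1041]
tcp_rot: [-1.356, 1.095, 1.378]
force: [-0.1, 0.2, -0.2]
width: 1.007
```

```bash
python3 - <<'E'
from h import *
im,P=cloud('wrist');cv2.imwrite('pics/w16.png',im[:,:,::-1])
tb=(0.35,0.65,-0.33,-.15)
m=blob(P,im,(0,150,50),(6,255,255),.015,.03,tb)|blob(P,im,(172,150,50),(180,255,255),.015,.03,tb)
c,s_,an,*k=rect(P,m);print('R',c,s_,an,k)
a=np.radians(an+90);Rt=Rtool([np.cos(a),np.sin(a),0],-ez)
go(([c[0]/1000,c[1]/1000,-.039],Rt))
E
```

```text
R [ 485.8 -237.3] [99.6 45.6] 12.3 [6709, array([16.9, 18.3, 19.4])]
t 20.92 tcp [ 485.1 -232.   105. ] w 0.999 F [-0.3  1.   0.4]
shift [14.39 -0.02 -0.69] turn [ 0.2  0.6 -0.3] rows>= 3.5
```

View pics/w16.png

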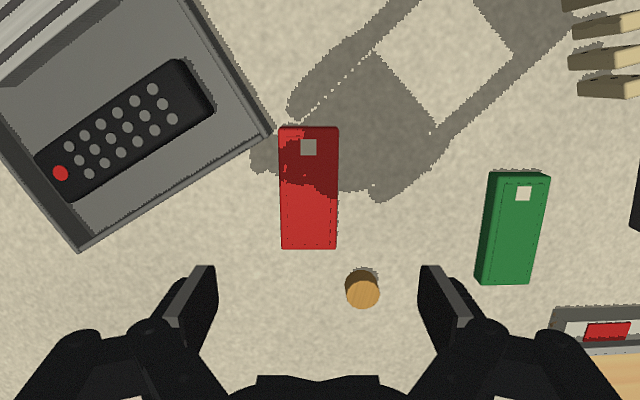

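Call:
jog_arm --commands "4 0 -0.7 0.2 0.6 -0.3;8 0 -0.7 0.2 0.6 -0.3;10 0 -0.7 0.2 0.6 -0.3;12 0 -0.7 0.2 0.6 -0.3;13.5 0 -0.7 0.2 0.6 -0.3;14.2 0 -0.7 0.2 0.6 -0.3;14.4 0 -0.7 0.2 0.6 -0.3;14.4 0 -0.7 0.2 0.6 -0.3;14.4 0 -0.7 0.2 0.6 -0.3"

```text
time: 21.67
ee_pos: [0.4869, -0.2383, -0.0375]
tcp_rot: [-1.368, 1.099, 1.363]
force: [-0.3, -0.1, 0.8]
width: 1.001
```

Call:
jog_arm --commands "0 0 0 0 0 0;0 0 0 0 0 0;0 0 0 0 0 0;0 0 0 0 0 0;0 0 0 0 0 0;0 0 0 0 0 0;0 0 0 0 0 0" --jaw 1

```text
time: 22.25
ee_pos: [0.4871, -0.2382, -0.0373]
tcp_rot: [-1.369, 1.099, 1.363]
force: [-1.4, 0.3, 6.7]
width: 0.528
```

```bash
python3 - <<'E'
from h import *
im,P=cloud('wrist');cv2.imwrite('pics/w17.png',im[:,:,::-1])
go()
E
```

```text
t 22.3 tcp [ 487.1 -238.2  -37.3] w 0.525 F [-0.2  0.3  5.5]
```

View pics/w17.png

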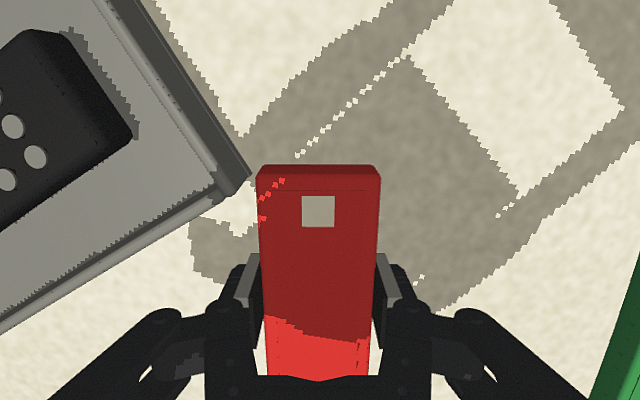

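Call:
jog_arm --commands "-4 0 0 0 0 0;-8 0 0 0 0 0;-12 0 0 0 0 0;-16 0 0 0 0 0;-18 0 0 0 0 0;-18 0 0 0 0 0"

```text
time: 22.8
ee_pos: [0.4897, -0.24, 0.1481]
tcp_rot: [-1.377, 1.097, 1.354]
force: [1.2, -0.7, -0.4]
width: 0.522
```

```bash
python3 - <<'E'
from h import *
q=fromdeck([.053,-.135,.07]);print(q)
go((q,RD_))
E
```

```text
[0.60277201 0.08036103 0.11190555]
t 22.8 tcp [ 489.7 -240.   148.1] w 0.522 F [ 1.2 -0.7 -0.4]
shift [  3.53 -17.87  28.9 ] turn [  1.5  -0.3 -19.4] rows>= 8.2
```

Call:
jog_arm --commands "0 -17.9 28.9 1.5 -0.3 -19.4;0 -17.9 28.9 1.5 -0.3 -19.4;0 -17.9 28.9 1.5 -0.3 -19.4;0 -17.9 28.9 1.5 -0.3 -19.4;0 -17.9 28.9 1.5 -0.3 -19.4;0 -17.9 28.9 1.5 -0.3 -19.4;0 -17.9 28.9 1.5 -0.3 -19.4;0 -17.9 28.9 1.5 -0.3 -19.4;0 -17.9 28.9 1.5 -0.3 -19.4;3.5 -17.9 28.9 1.5 -0.3 -19.4;3.5 -17.9 28.9 1.5 -0.3 -19.4;3.5 -17.9 28.9 1.5 -0.3 -19.4"

```text
time: 23.8
ee_pos: [0.5942, 0.0834, 0.1013]
tcp_rot: [-1.448, 0.839, 1.112]
force: [-0.8, -0.4, -1.1]
width: 0.524
```

```bash
python3 - <<'E'
from h import *
im,P=cloud('wrist');cv2.imwrite('pics/w18.png',im[:,:,::-1])
go((fromdeck([.053,-.135,-.036]),RD_))
E
```

```text
t 23.85 tcp [596.4  82.9 103.8] w 0.526 F [ 0.5 -0.8 -1.2]
shift [10.02 -0.97 -0.47] turn [-0.2  0.6 -0.8] rows>= 2.4
```

View pics/w18.png

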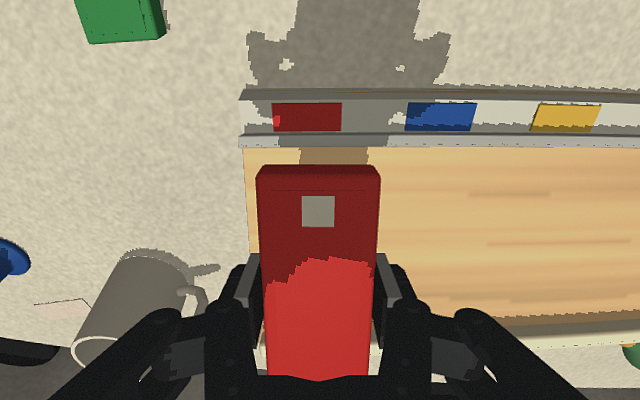

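Call:
jog_arm --commands "3 -0.5 -0.5 0 0.6 -0.8;6 -1 -0.5 0 0.6 -0.8;8 -1 -0.5 0 0.6 -0.8;9 -1 -0.5 0 0.6 -0.8;9.7 -1 -0.5 0 0.6 -0.8;9.7 -1 -0.5 0 0.6 -0.8;9.7 -1 -0.5 0 0.6 -0.8;9.7 -1 -0.5 0 0.6 -0.8"

```text
time: 24.52
ee_pos: [0.6415, 0.0868, 0.0199]
tcp_rot: [-1.464, 0.827, 1.083]
force: [1.3, 1.4, -1.5]
width: 0.524
```

```bash
python3 - <<'E'
from h import *
im,P=cloud('wrist');cv2.imwrite('pics/w19.png',im[:,:,::-1])
s,_=state();print((todeck(s['ee_pos'])*1000).round(1))
D=todeck(P); 
for v in (150,180,200,220,235): print(v,(D[v,317]*1000).round(1), (D[v,450]*1000).round(1))
go((fromdeck([.053,-.135,-.037]),RD_))
E
```

```text
[  58.5 -136.   -29.8]
150 [   4.7 -135.6   -0.8] [  4.6 -78.6  -0.7]
180 [  10.4 -135.5   26.1] [ 17.6 -77.5   0.4]
200 [  17.9 -135.5   26.3] [ 26.9 -76.3   0.1]
220 [  26.2 -135.5   25.3] [ 36.6 -75.1   0.1]
235 [  31.8 -135.5   26.4] [ 44.5 -73.8  -0.9]
t 24.57 tcp [641.5  86.9  20. ] w 0.522 F [ 0.3  0.3 -1.2]
shift [0.72 0.55 0.1 ] turn [-0.2 -0.1  0.4] rows>= 0.2
```

View pics/w19.png

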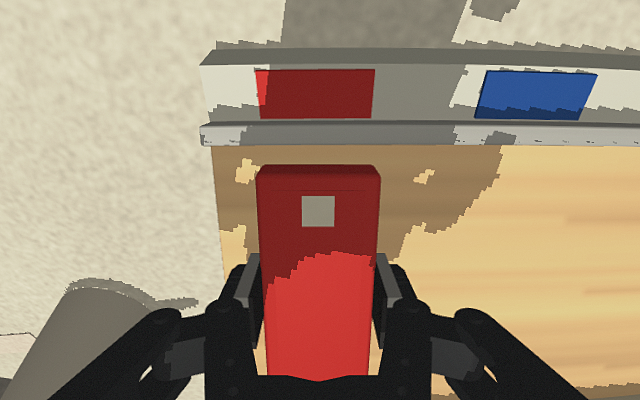

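Call:
jog_arm --commands "0.3 0.3 0.1 0 0 0.4;0.5 0.4 0.1 0 0 0.4;0.6 0.4 0.1 0 0 0.4;0.6 0.4 0.1 0 0 0.4;0.7 0.4 0.1 0 0 0.4;0.7 0.4 0.1 0 0 0.4"

```text
time: 25.07
ee_pos: [0.6383, 0.0878, 0.0107]
tcp_rot: [-1.461, 0.835, 1.093]
force: [-6.3, -0.9, 6.1]
width: 0.525
```

```bash
python3 - <<'E'
from h import *
im,P=cloud('wrist')
s,_=state();print((todeck(s['ee_pos'])*1000).round(1),s['force'].round(1),s['width'])
D=todeck(P); 
for v in (155,160,165,170,175,200,220,235): print(v,(D[v,317]*1000).round(1), (D[v,450]*1000).round(1))
go((fromdeck([.053,-.135,-.037]),RD_))
E
```

```text
[  52.6 -134.4  -37.5] [-6.5 -2.5  6.5] 0.5277569540175316
155 [  -2.4 -133.9   11.2] [ -2.6 -84.3  11.9]
160 [  -0.5 -133.9   11.3] [ -1.  -84.6  13.2]
165 [   3.1 -134.     3.8] [  3.8 -79.3   0. ]
170 [   2.8 -133.9   13.3] [  6.  -78.9  -0.2]
175 [   3.5 -133.9   18. ] [  7.8 -79.2   1. ]
200 [  13.  -134.    18.1] [ 19.1 -77.4  -0.2]
220 [  20.7 -134.    18.5] [ 28.  -76.5   0.2]
235 [  26.9 -134.    18.2] [ 35.1 -75.7   0.2]
t 25.12 tcp [638.4  87.8  10.8] w 0.528 F [-6.5 -2.5  6.5]
shift [-0.05 -0.04 -0.06] turn [-0.2 -0.1 -0.2] rows>= 0.0
```

Call:
jog_arm --commands "0 0 0 0 0 0;0 0 0 0 0 0;0 0 0 0 0 0;0 0 0 0 0 0;0 0 0 0 0 0;-3 0 0 0 0 0;-6 0 0 0 0 0;-9 0 0 0 0 0;-12 0 0 0 0 0;-12 0 0 0 0 0" --jaw 0.2

```text
time: 25.95
ee_pos: [0.6026, 0.0801, 0.1304]
tcp_rot: [-1.466, 0.826, 1.082]
force: [1.7, 1.0, 0.4]
width: 0.799
```

```bash
python3 - <<'E'
from h import *
im,P=cloud('wrist');cv2.imwrite('pics/w20.png',im[:,:,::-1])
print('tile on deck',deckobj(P,.013,.03,-.18,-.09))
im,P=cloud('side');cv2.imwrite('pics/s20.png',im[:,:,::-1])
tb=(0.25,0.65,-0.3,0.02)
m=blob(P,im,(45,90,30),(85,255,255),.013,.03,tb);print('G',rect(P,m))
a=np.radians(12.3+90);Rt=Rtool([np.cos(a),np.sin(a),0],-ez)
go(([.4855,-.0605,.10],Rt))
E
```

```text
tile on deck (array([  52.3, -133.8]), array([99.7, 46.1]), -0.3, 8134, array([16.8, 18.1, 19.3]))
G (array([485.7, -57.2]), array([97.5, 47. ]), 12.9, 388, array([14.3, 17.4, 20.2]))
t 26.05 tcp [600.2  80.2 125.2] w 0.799 F [-0.2  0.4 -0.1]
shift [ -2.38  13.91 -11.68] turn [-1.6 -0.3 20.1] rows>= 4.4
```

View pics/w20.png

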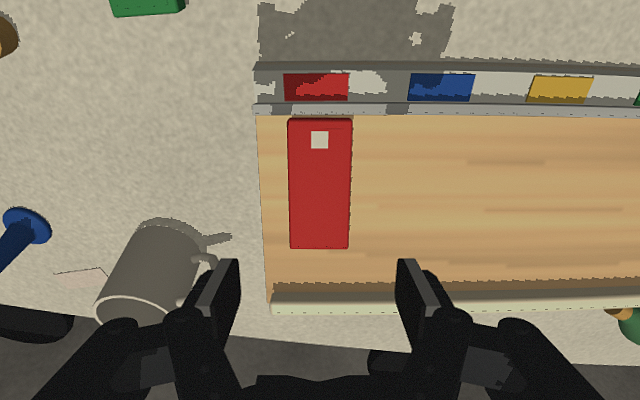

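View pics/s20.png

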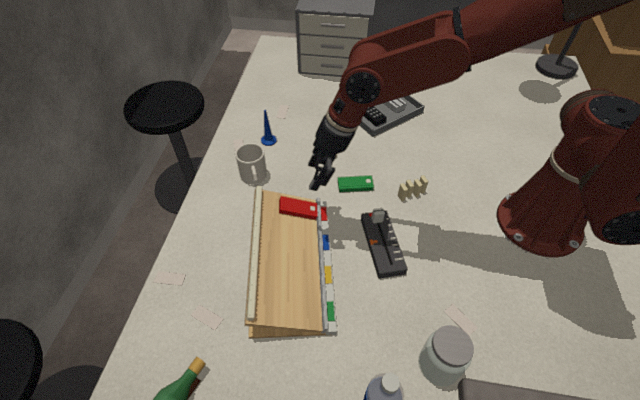

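Call:
jog_arm --commands "-2.4 13.9 -11.7 -1.6 -0.3 20.1;-2.4 13.9 -11.7 -1.6 -0.3 20.1;-2.4 13.9 -11.7 -1.6 -0.3 20.1;-2.4 13.9 -11.7 -1.6 -0.3 20.1;-2.4 13.9 -11.7 -1.6 -0.3 20.1;-2.4 13.9 -11.7 -1.6 -0.3 20.1;-2.4 13.9 -11.7 -1.6 -0.3 20.1;-2.4 13.9 -11.7 -1.6 -0.3 20.1" --jaw 0

```text
time: 26.72
ee_pos: [0.4843, -0.06, 0.0977]
tcp_rot: [-1.363, 1.103, 1.37]
force: [-0.5, 0.2, 0.2]
width: 1.001
```

```bash
python3 - <<'E'
from h import *
im,P=cloud('wrist');cv2.imwrite('pics/w21.png',im[:,:,::-1])
tb=(0.35,0.65,-0.15,.04)
m=blob(P,im,(45,90,30),(85,255,255),.015,.03,tb)
c,s_,an,*k=rect(P,m);print('G',c,s_,an,k)
a=np.radians(an+90);Rt=Rtool([np.cos(a),np.sin(a),0],-ez)
go(([c[0]/1000,c[1]/1000,-.039],Rt))
E
```

```text
G [484.5 -60. ] [99.8 45.6] 12.7 [7037, array([16.9, 18.3, 19.4])]
t 26.77 tcp [484.7 -59.8  98.2] w 1.0 F [ 0.1 -0.2  0.5]
shift [13.72 -0.04 -0.02] turn [-0.3  0.  -0.3] rows>= 3.3
```

View pics/w21.png

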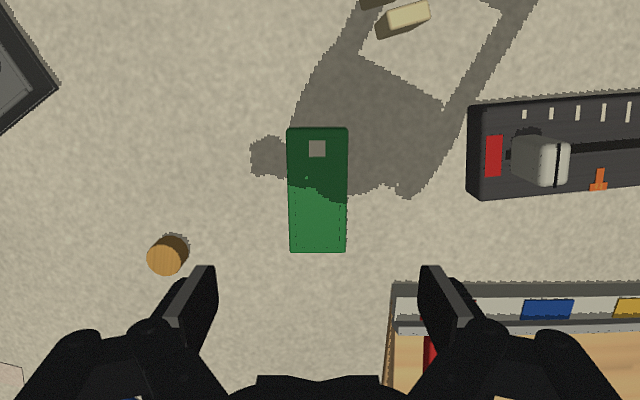

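Call:
jog_arm --commands "4 0 0 -0.3 0 -0.3;8 0 0 -0.3 0 -0.3;10 0 0 -0.3 0 -0.3;12 0 0 -0.3 0 -0.3;13 0 0 -0.3 0 -0.3;13.7 0 0 -0.3 0 -0.3;13.7 0 0 -0.3 0 -0.3;13.7 0 0 -0.3 0 -0.3"

```text
time: 27.43
ee_pos: [0.4846, -0.0606, -0.0379]
tcp_rot: [-1.371, 1.095, 1.369]
force: [0.4, -0.1, 0.1]
width: 1.001
```

Call:
jog_arm --commands "0 0 0 0 0 0;0 0 0 0 0 0;0 0 0 0 0 0;0 0 0 0 0 0;0 0 0 0 0 0;0 0 0 0 0 0;0 0 0 0 0 0" --jaw 1

```text
time: 28.02
ee_pos: [0.4851, -0.0612, -0.0372]
tcp_rot: [-1.372, 1.095, 1.367]
force: [-0.4, -0.6, 6.6]
width: 0.531
```

Call:
jog_arm --commands "-4 0 0 0 0 0;-8 0 0 0 0 0;-12 0 0 0 0 0;-16 0 0 0 0 0;-18 0 0 0 0 0;-18 0 0 0 0 0"

```text
time: 28.52
ee_pos: [0.4879, -0.062, 0.1479]
tcp_rot: [-1.379, 1.091, 1.359]
force: [0.2, 0.4, -0.5]
width: 0.526
```

```bash
python3 - <<'E'
from h import *
im,P=cloud('wrist');cv2.imwrite('pics/w22.png',im[:,:,::-1])
q=fromdeck([.055,.135,.08]);print(q)
go((q,RD_))
E
```

```text
[0.54997213 0.34515255 0.12198652]
t 28.57 tcp [485.8 -61.4 144.7] w 0.524 F [ 0.6 -0.3 -1. ]
shift [  2.25 -15.14  38.27] turn [  1.7   0.1 -19.6] rows>= 9.9
```

View pics/w22.png

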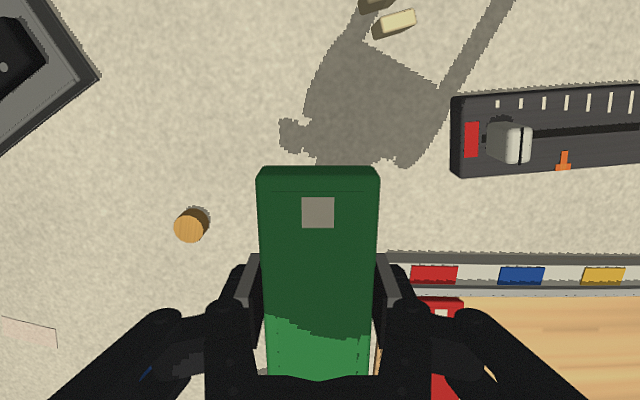

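Call:
jog_arm --commands "0 -15.1 38.3 1.7 0 -19.6;0 -15.1 38.3 1.7 0 -19.6;0 -15.1 38.3 1.7 0 -19.6;0 -15.1 38.3 1.7 0 -19.6;0 -15.1 38.3 1.7 0 -19.6;0 -15.1 38.3 1.7 0 -19.6;0 -15.1 38.3 1.7 0 -19.6;0 -15.1 38.3 1.7 0 -19.6;0 -15.1 38.3 1.7 0 -19.6;0 -15.1 38.3 1.7 0 -19.6;2 -15.1 38.3 1.7 0 -19.6;2 -15.1 38.3 1.7 0 -19.6;2 -15.1 38.3 1.7 0 -19.6"

```text
time: 29.65
ee_pos: [0.5433, 0.3445, 0.1163]
tcp_rot: [-1.459, 0.84, 1.106]
force: [0.5, -0.1, -0.8]
width: 0.526
```

```bash
python3 - <<'E'
from h import *
im,P=cloud('wrist');cv2.imwrite('pics/w23.png',im[:,:,::-1])
go((fromdeck([.054,.135,-.029]),RD_))
E
```

```text
t 29.7 tcp [544.6 344.4 118. ] w 0.521 F [ 1.  -0.5  0.1]
shift [10.71 -0.68 -0.06] turn [-0.   0.2 -0.7] rows>= 2.6
```

View pics/w23.png

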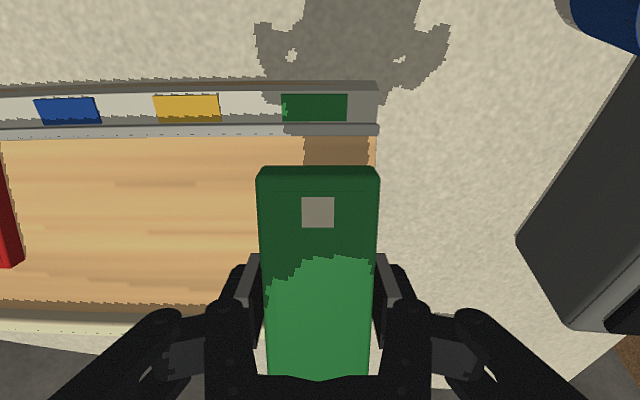

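Call:
jog_arm --commands "3 -0.5 0 0 0.2 -0.7;6 -0.7 0 0 0.2 -0.7;8 -0.7 0 0 0.2 -0.7;9.5 -0.7 0 0 0.2 -0.7;10.7 -0.7 0 0 0.2 -0.7;10.7 -0.7 0 0 0.2 -0.7;10.7 -0.7 0 0 0.2 -0.7;10.7 -0.7 0 0 0.2 -0.7"

```text
time: 30.37
ee_pos: [0.5894, 0.3546, 0.0246]
tcp_rot: [-1.463, 0.822, 1.086]
force: [0.3, 0.7, -0.8]
width: 0.522
```

```bash
python3 - <<'E'
from h import *
im,P=cloud('wrist');cv2.imwrite('pics/w24.png',im[:,:,::-1])
s,_=state();print((todeck(s['ee_pos'])*1000).round(1))
D=todeck(P); 
for v in (165,170,175,180,200,220,235): print(v,(D[v,317]*1000).round(1), (D[v,200]*1000).round(1))
go((fromdeck([.053,.135,-.037]),RD_))
E
```

```text
[ 60.2 137.  -25.1]
165 [ 10.  137.   14.3] [13.4 84.9 -0.6]
170 [ 10.1 137.   22.2] [15.5 84.9  0.2]
175 [ 10.6 137.   27.6] [17.7 84.8  0.6]
180 [ 11.9 137.   29.8] [20.1 84.5  0.3]
200 [ 19.4 137.   30. ] [29.7 83.3  0. ]
220 [ 27.2 137.   30.2] [40.  81.9 -1. ]
235 [ 33.  137.   30.9] [47.4 81.3 -0.3]
t 30.42 tcp [589.6 354.9  25. ] w 0.524 F [ 0.3  0.4 -0.8]
shift [ 1.19  0.73 -0.21] turn [-0.1  0.1  0.5] rows>= 0.3
```

View pics/w24.png

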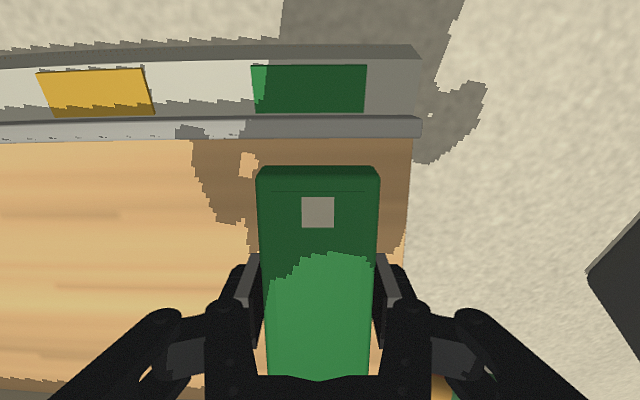

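Call:
jog_arm --commands "0.3 0.4 -0.2 0 0 0.5;0.6 0.7 -0.3 0 0 0.5;0.9 0.7 -0.3 0 0 0.5;1.1 0.7 -0.3 0 0 0.5;1.2 0.7 -0.3 0 0 0.5;1.2 0.7 -0.3 0 0 0.5;1.2 0.7 -0.3 0 0 0.5"

```text
time: 31.0
ee_pos: [0.5857, 0.3508, 0.0104]
tcp_rot: [-1.461, 0.834, 1.096]
force: [-9.5, -4.1, 10.7]
width: 0.522
```

```bash
python3 - <<'E'
from h import *
im,P=cloud('wrist')
s,_=state();print((todeck(s['ee_pos'])*1000).round(1),s['force'].round(1),s['width'])
D=todeck(P); 
for v in (165,170,175,200,220,235): print(v,(D[v,317]*1000).round(1), (D[v,200]*1000).round(1))
E
```

```text
[ 50.8 133.8 -37.1] [-9.9 -4.2 11. ] 0.5276760710516438
165 [  1.5 134.    3.4] [ 2.3 85.8 -0.2]
170 [  1.9 134.1  10.4] [ 4.5 85.4 -0.7]
175 [  2.4 134.1  16.3] [ 6.4 85.5  0.2]
200 [ 11.3 134.1  18.5] [17.6 84.1 -0.6]
220 [ 18.6 134.1  19.8] [26.  83.8  1.2]
235 [ 25.4 134.1  18.1] [33.9 82.4 -0.7]
```

Seated on the deck, lower end about 2 mm from the lip. Release and back off.

Call:
jog_arm --commands "-0.1 -0.1 0 0 0 0;-0.1 -0.1 0 0 0 0;-0.1 -0.1 0 0 0 0;-0.1 -0.1 0 0 0 0;-0.1 -0.1 0 0 0 0;-3 0 0 0 0 0;-6 0 0 0 0 0;-9 0 0 0 0 0;-12 0 0 0 0 0;-16 0 0 0 0 0;-16 0 0 0 0 0" --jaw 0.2

```text
time: 31.97
ee_pos: [0.537, 0.3435, 0.1697]
tcp_rot: [-1.461, 0.817, 1.087]
force: [1.1, 1.0, 1.2]
width: 0.801
```

```bash
python3 - <<'E'
from h import *
im,P=cloud('wrist');cv2.imwrite('pics/w25.png',im[:,:,::-1])
print('green',deckobj(P,.013,.03,.09,.18),'red',deckobj(P,.013,.03,-.18,-.09))
im,P=cloud('side');cv2.imwrite('pics/s25.png',im[:,:,::-1])
print('green',deckobj(P,.013,.03,.09,.18),'red',deckobj(P,.013,.03,-.18,-.09))
m=(P[:,:,2]>.06)&(P[:,:,2]<.075)&(P[:,:,0]>.33)&(P[:,:,0]<.45)&(P[:,:,1]>.03)&(P[:,:,1]<.22)
print('grip',*rect(P,m))
a=np.radians(17.5);Rt=Rtool([np.cos(a),np.sin(a),0],-ez);Rt2=Rtool([-np.cos(a),-np.sin(a),0],-ez)
go(([.419,.0774,.13],Rt),([.419,.0774,.13],Rt2))
E
```

```text
green (array([ 51.9, 134.4]), array([99.8, 46.3]), 0.2, 6203, array([16.9, 18.3, 19.6])) red (array([  53.3, -132.9]), array([100.1,  48.2]), -0.9, 4305, array([15.4, 18. , 19.3]))
green (array([ 52. , 135.6]), array([100. ,  49.8]), -0.3, 963, array([14.8, 17.3, 19.7])) red (array([  53.5, -132.8]), array([99.9, 48.3]), -0.4, 553, array([14.5, 17.5, 19.9]))Traceback (most recent call last):
  File "<stdin>", line 7, in <module>
  File "h.py", line 36, in rect
    return np.round(c,1),np.round(s,1),round(a,1),len(q),np.round(1000*np.percentile(P[m][:,2],[5,50,95]),1)
                                                                       ~~~~~~~~~~~~~^^^^^^^^^^^^^^^^^^^^^
    return _quantile_unchecked(
        a, q, axis, out, overwrite_input, method, keepdims, weights)
    return _ureduce(a,
                    func=_quantile_ureduce_func,
    ...<5 lines>...
                    overwrite_input=overwrite_input,
                    method=method)
    r = func(a, **kwargs)
    result = _quantile(arr,
                       quantiles=q,
    ...<2 lines>...
                       out=out,
                       weights=wgt)
    slices_having_nans = np.isnan(arr[-1, ...])
                                  ~~~^^^^^^^^^
IndexError: index -1 is out of bounds for axis 0 with size 0
```

View pics/w25.png

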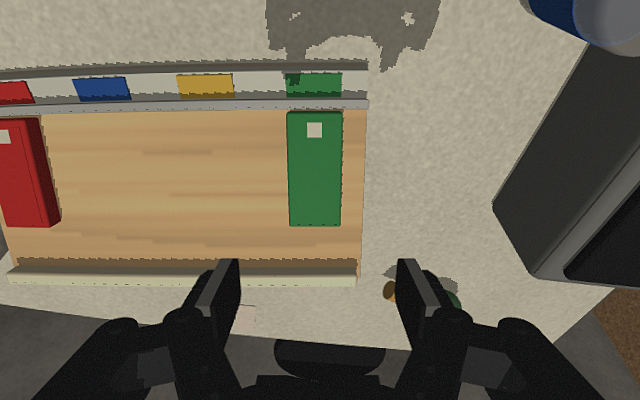

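View pics/s25.png

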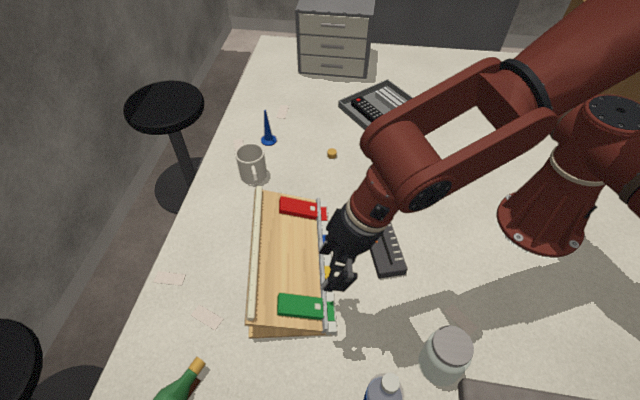

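```bash
python3 - <<'E'
from h import *
a=np.radians(17.5);Rt=Rtool([np.cos(a),np.sin(a),0],-ez)
go(([.419,.0774,.15],Rt))
print(r.observe()['q'].round(2))
E
```

```text
t 32.07 tcp [535.  341.7 163.4] w 0.8 F [ 0.2 -1.2 -0.2]
shift [ -4.48  15.83 -23.76] turn [82.5 14.8 16.3] rows>= 11.9
[ 0.52  0.06  1.89 -0.14  0.86 -1.17]
```

Call:
jog_arm --commands "-4.5 15.8 -23.8 82.5 14.8 16.3;-4.5 15.8 -23.8 82.5 14.8 16.3;-4.5 15.8 -23.8 82.5 14.8 16.3;-4.5 15.8 -23.8 82.5 14.8 16.3;-4.5 15.8 -23.8 82.5 14.8 16.3;-4.5 15.8 -23.8 82.5 14.8 16.3;-4.5 15.8 -23.8 82.5 14.8 16.3;-4.5 15.8 -23.8 82.5 14.8 16.3;-4.5 15.8 -23.8 82.5 14.8 16.3;-4.5 15.8 -23.8 82.5 14.8 16.3;-4.5 15.8 -23.8 82.5 14.8 16.3;-4.5 15.8 -23.8 82.5 14.8 16.3;-4.5 15.8 -23.8 82.5 14.8 16.3;-4.5 15.8 -23.8 82.5 14.8 16.3" --jaw 0

```text
time: 33.23
ee_pos: [0.4169, 0.0757, 0.1467]
tcp_rot: [-0.242, 1.566, 0.24]
force: [0.0, 0.0, -1.0]
width: 1.0
```

```bash
cat > g.py <<'E'
from h import *
def grip(P,im):
    m=(P[:,:,2]>.06)&(P[:,:,2]<.075)&(P[:,:,0]>.33)&(P[:,:,0]<.46)&(P[:,:,1]>.03)&(P[:,:,1]<.22)
    g=rect(P,m);print('grip',*g)
    m=blob(P,im,(5,150,60),(16,255,255),.025,.036,(.4,.45,.1,.2)); p=rect(P,m) if m.sum()>5 else None; print('pointer',p)
    y=np.array([-np.sin(np.radians(17.5)),np.cos(np.radians(17.5))])
    pc=p[0] if p else np.array([423.5,144.5])
    print('grip-pointer along y',((g[0]-pc)@y).round(1));return g
E
python3 - <<'E'
from g import *
im,P=cloud('wrist');cv2.imwrite('pics/w26.png',im[:,:,::-1])
g=grip(P,im)
im,P=cloud('side');print('green',deckobj(P,.013,.03,.09,.18),'red',deckobj(P,.013,.03,-.18,-.09))
cv2.imwrite('pics/s26.png',im[:,:,::-1])
a=np.radians(17.5);Rt=Rtool([np.cos(a),np.sin(a),0],-ez)
go(([g[0][0]/1000,g[0][1]/1000,.004],Rt))
E
```

```text
grip [419.   76.8] [27.9 20.5] 17.3 958 [64.  70.  71.3]
pointer (array([423.3, 144.2]), array([17.6, 13.5]), 17.5, 216, array([29.9, 31.1, 32.3]))
grip-pointer along y -63.0
green (array([ 52.2, 135.3]), array([99.5, 49.4]), -0.4, 962, array([14.9, 17.4, 19.8])) red (array([  53.5, -133.4]), array([100.2,  49.8]), -0.3, 553, array([14.7, 17.7, 20.2]))
t 33.33 tcp [416.8  76.  147.2] w 0.998 F [ 0.7 -0.   0.7]
shift [1.431e+01 1.000e-02 3.400e-01] turn [ 0.1 -0.4  0. ] rows>= 3.4
```

View pics/w26.png

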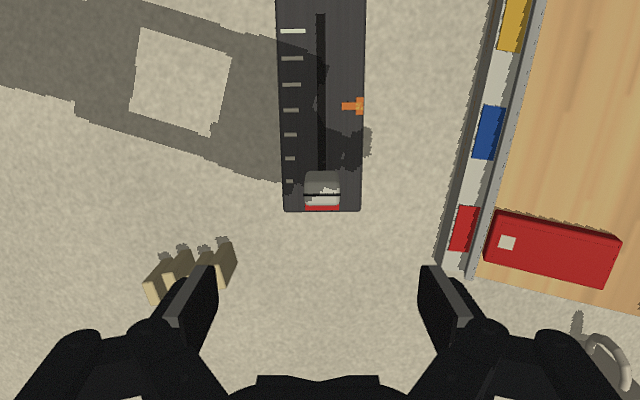

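View pics/s26.png

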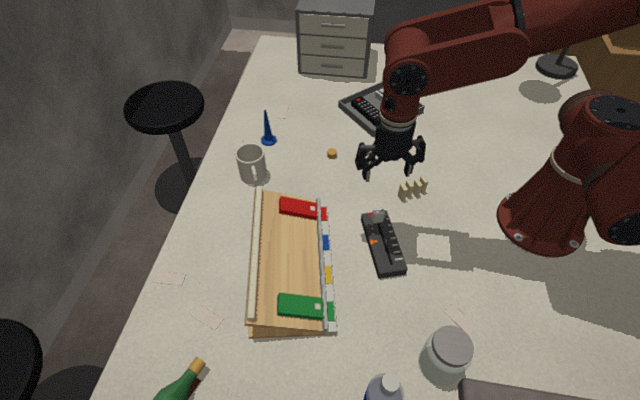

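Call:
jog_arm --commands "4 0 0.3 0 -0.4 0;8 0 0.3 0 -0.4 0;11 0 0.3 0 -0.4 0;13 0 0.3 0 -0.4 0;14.3 0 0.3 0 -0.4 0;14.3 0 0.3 0 -0.4 0;14.3 0 0.3 0 -0.4 0"

```text
time: 33.92
ee_pos: [0.4185, 0.0768, 0.0046]
tcp_rot: [-0.24, 1.558, 0.24]
force: [-0.7, -0.4, 0.4]
width: 1.002
```

Call:
jog_arm --commands "0 0 0 0 0 0;0 0 0 0 0 0;0 0 0 0 0 0;0 0 0 0 0 0;0 0 0 0 0 0;0 0 0 0 0 0;0 0 0 0 0 0;0 0 0 0 0 0" --jaw 1

```text
time: 34.58
ee_pos: [0.4195, 0.0763, 0.0063]
tcp_rot: [-0.241, 1.557, 0.239]
force: [-3.5, -1.4, 8.4]
width: 0.316
```

Call:
jog_arm --commands "0 1.2 0 0 0 0;0 2.4 0 0 0 0;0 3.6 0 0 0 0;0 4.8 0 0 0 0;0 5.8 0 0 0 0;0 6.3 0 0 0 0;0 6.3 0 0 0 0;0 6.3 0 0 0 0;0 6.3 0 0 0 0;0 6.3 0 0 0 0"

```text
time: 35.42
ee_pos: [0.3997, 0.1367, 0.0063]
tcp_rot: [-0.24, 1.559, 0.24]
force: [-5.9, -1.0, 11.1]
width: 0.313
```

```bash
python3 - <<'E'
from g import *
im,P=cloud('wrist');cv2.imwrite('pics/w27.png',im[:,:,::-1])
go()
im,P=cloud('side');cv2.imwrite('pics/s27.png',cv2.resize(im[150:310,300:460],None,fx=4,fy=4)[:,:,::-1])
E
```

```text
t 35.47 tcp [399.7 136.7   6.3] w 0.318 F [-6.3 -0.  10.7]
```

View pics/w27.png

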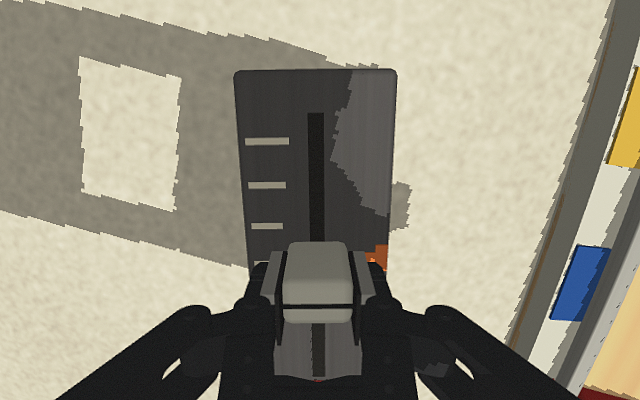

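Release, rise, and check against the pointer.

Call:
jog_arm --commands "0 0 0 0 0 0;0 0 0 0 0 0;0 0 0 0 0 0;0 0 0 0 0 0;0 0 0 0 0 0;-3 0 0 0 0 0;-7 0 0 0 0 0;-11 0 0 0 0 0;-15 0 0 0 0 0;-17 0 0 0 0 0;-17 0 0 0 0 0;-17 0 0 0 0 0" --jaw 0

```text
time: 36.52
ee_pos: [0.402, 0.1369, 0.1768]
tcp_rot: [-0.239, 1.552, 0.238]
force: [-0.8, -0.3, -1.2]
width: 0.998
```

```bash
python3 - <<'E'
from g import *
im,P=cloud('wrist');cv2.imwrite('pics/w28.png',im[:,:,::-1])
grip(P,im)
im,P=cloud('side');cv2.imwrite('pics/s28.png',im[:,:,::-1])
print('green',deckobj(P,.013,.03,.09,.18),'red',deckobj(P,.013,.03,-.18,-.09))
im,P=cloud('scene');cv2.imwrite('pics/c28.png',im[:,:,::-1])
go()
E
```

```text
grip [399.  137.8] [27.9 19.6] 16.9 787 [63.9 70.  71.4]
pointer (array([423.6, 143.4]), array([16.2, 14.5]), 19.9, 160, array([29.7, 31.1, 32.4]))
grip-pointer along y 2.1
green (array([ 52.1, 135.1]), array([99.5, 48.4]), 0.1, 959, array([14.7, 17.4, 19.7])) red (array([  53.4, -132.3]), array([100.3,  50. ]), -0.2, 551, array([14.6, 17.6, 19.8]))
t 36.67 tcp [398.9 136.4 173. ] w 1.003 F [ 0.   0.1 -0.1]
```

View pics/w28.png

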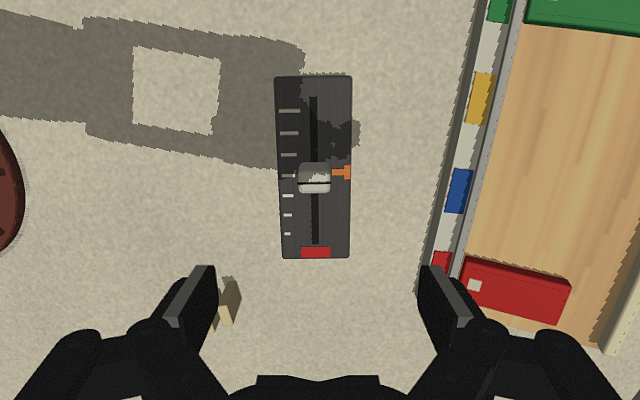

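View pics/s28.png

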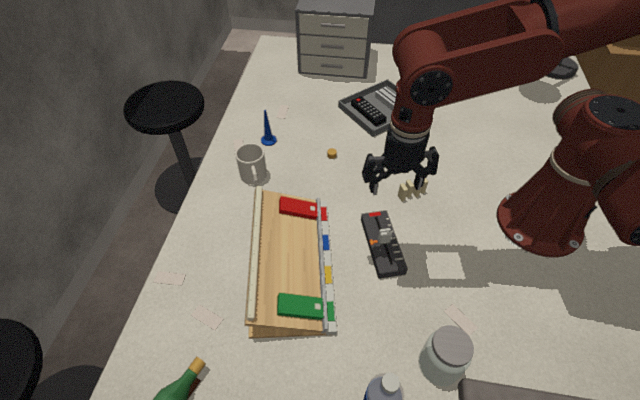

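View pics/c28.png

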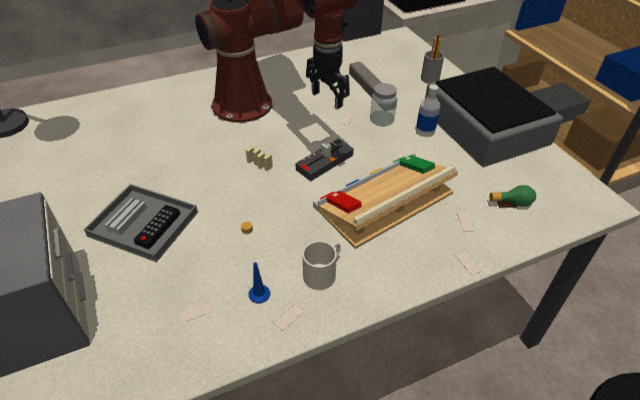

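Call:
jog_arm --commands "0 0 0 0 0 0;0 0 0 0 0 0;0 0 0 0 0 0;0 0 0 0 0 0"

```text
time: 37.0
ee_pos: [0.4002, 0.1366, 0.1744]
tcp_rot: [-0.239, 1.557, 0.239]
force: [0.3, -1.1, -0.9]
width: 0.998
```

```bash
python3 -c "
from bench import r
print(r.close_job())"
```

```text
the job is handed in; nothing more can be done
None
```

I changed the display and handed the job in at about 37 s. `close_job` gives no verdict, so the results below come from my own camera checks.

**What I did:** I slid the dimmer to its off end, put the remote and the offcut into the tray, and laid the red and green tiles behind their labels. No blue or yellow tile was on the table. I then slid the dimmer up to the pointer and backed the arm clear.

**Last checks:**
- **Dimmer:** it stood at about 1 mm while the exhibits were changed. At the end the grip was about 1–2 mm past the pointer (limit 6 mm).
- **Tiles:** both lie flat. In the deck frame their middles are at x of about 52–53 mm, within about 3 mm of their label lines and less than 1° off straight.
- **Tray and other items:** the remote and offcut lie side by side in the tray. The mug, cone, brass disc and bottle look where they were; I did not measure them.

**What disagreed:**
- **Finger tips:** the shut finger tips sit about 39 mm behind the reported TCP, judging by the cameras and by contact. My first grasp of the dimmer therefore closed above the grip and moved nothing. I corrected for this offset afterwards.
- **Pointer:** my readings of its position differ by about 1 mm.

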